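# Strip and refit a cold well for the seasonings

### The job

Make the cold well ready for service: the overflow standpipe is limed fast in its drain, so work it free by twisting it to and fro while drawing it up gently (a straight pull only lifts the well, which must stay standing on the worktop) and stand it in the steel beaker. Then fit the blue rack in the well, its yellow edge tilted in under the lip and the plate levelled down onto the ledges. Last, stand the seasonings that are there upright in the rack down to the well's floor, strictly in the order of the holes' dots: green cap in hole 1, yellow cap in 2, red cap in 3, pepper shaker in 4; leave the tin and the two lidded cups alone.

Things in the scene. Friction and masses are not known exactly. Their poses are not given: they have to be found in the camera images.
- well: loose stainless cold well, 185 (x) x 180 (y) x 82 mm, 2.8 kg, on the worktop. Origin: on the worktop under the drain; z up; x points away from the lip, so the lip wall (-x) faces the robot more or less. Inside: x -90 to +75, y -80 to +80 mm, floor at z = 36 mm; walls 10 mm thick, rim at 82 mm; a drain outlet sticks out 22 mm at the back (+x). A pull of more than its weight lifts it
- lip (a point): middle of the free edge, underside, of the well's lip: a steel strip along the whole -x wall that reaches 18 mm inwards (x -90 to -72 mm in the well's frame), underside 78 mm above the worktop, top flush with the rim
- ledges (a point): midway between the well's two ledges, at the height of their tops (64 mm above the worktop). They run along the +y and -y walls from x = -52 to +75 mm and stand out 10 mm from them; the rack rests on them
- drain (a point): centre of the drain in the well's floor, 36 mm above the worktop, in which the standpipe's plug is limed fast
- standpipe: overflow standpipe: steel tube 20 mm thick, 126 mm long, 0.16 kg, red flat grip on top. Origin: centre of its lower end; z towards the grip. Its plug, the lowest 24 mm, 18 mm thick, is stuck in the drain; above it a chalky flange 46 mm wide, 4 mm thick, rests on the well's floor. In place its origin is 12 mm above the well's; risen 20 mm it is free
- pipe_grip (a point): middle of the standpipe's red grip, 110 mm above its origin: 12 mm thick along the standpipe's x, 40 mm wide along y, 34 mm tall. A straight pull moves it only above 40 N and lifts the well first. Turned to and fro (0.2 to 0.4 N m) it slides while it turns: 2 mm up per radian of turning needs a pull of some 12 N
- rack: blue rack plate, 156 (x) x 152 (y) x 8 mm, 0.28 to 0.46 kg, four round holes, black grip in the middle, lying flat at first. Origin: underside, below the grip; z up. It spans x = -84 mm (the yellow-striped edge, for under the lip) to +72 mm, y -76 to +76 mm: 9 mm too long to drop straight in past the lip. Seated, its origin is 64 mm above the well's and its axes agree with the well's
- rack_grip (a point): middle of the rack's black grip, 26 mm above its origin: 12 mm thick along the rack's x, 40 mm wide along y, reaching from 8 to 42 mm above the origin
- tongue (a point): middle of the rack's yellow-striped edge (x = -84 mm, y = 0, 4 mm up in the rack's frame)
- pocket1 (a point): centre of the rack's hole number 1 (1 white dot beside it), at the plate's top: 52 mm wide, right through; a jar set in it stands on the well's floor, 36 mm below the seated plate's top. In the rack's frame x = 33, y = 36 mm
- pocket2 (a point): centre of the rack's hole number 2 (2 white dots beside it), at the plate's top: 52 mm wide, right through; a jar set in it stands on the well's floor, 36 mm below the seated plate's top. In the rack's frame x = 33, y = -36 mm
- pocket3 (a point): centre of the rack's hole number 3 (3 white dots beside it), at the plate's top: 52 mm wide, right through; a jar set in it stands on the well's floor, 36 mm below the seated plate's top. In the rack's frame x = -33, y = 36 mm
- pocket4 (a point): centre of the rack's hole number 4 (4 white dots beside it), at the plate's top: 52 mm wide, right through; a jar set in it stands on the well's floor, 36 mm below the seated plate's top. In the rack's frame x = -33, y = -36 mm
- green_jar: a spice jar with a green cap, 42 mm wide, 99 mm tall, about 0.11 kg; goes into hole 1; may be absent. Origin: centre of its underside; z up
- yellow_jar: a spice jar with a yellow cap, 45 mm wide, 100 mm tall, about 0.11 kg; goes into hole 2; may be absent. Origin: centre of its underside; z up
- red_jar: a spice jar with a red cap, 45 mm wide, 108 mm tall, about 0.11 kg; goes into hole 3; may be absent. Origin: centre of its underside; z up
- shaker: a clear pepper shaker with a grey-white domed top, 44 mm wide, 90 mm tall, its body straight up to 66 mm, about 0.11 kg; goes into hole 4; may be absent. Origin: centre of its underside; z up
- beaker: an open steel beaker, 90 mm wide at the rim, 72 at the foot, 85 mm tall, wall 3 mm, inner floor 4 mm up, 0.45 kg, upright on the worktop; the standpipe goes into it. Origin: centre of its underside; z up
- tin: a small food tin, 57 mm wide, 72 mm tall; leave it alone. Origin: centre of its underside
- paprika_cup: a lidded cup with red-brown contents, 66 mm wide, 60 mm tall; leave it alone. Origin: centre of its underside
- salt_cup: a lidded white cup, 66 mm wide, 60 mm tall; leave it alone. Origin: centre of its underside
Things that resemble listed ones, but are neither listed nor needed, are in the scene too. What is shaped like the standpipe but orange is not meant.

How it is judged:
On the way, in this order (a step that is already met when the one before it is completed fails the run):
1. the standpipe is drawn clear of the drain (z of standpipe in the frame of well above 0.045 m), for 0.1 s.
2. the standpipe stands in the beaker and is let go (horizontal distance between standpipe and beaker below 0.035 m and z of standpipe in the frame of beaker below 0.03 m and angle between beaker's own z axis and vertical below 0.1 rad and contact force between standpipe and the fingers below 0.2 N), for 0.2 s.
3. the rack lies level on the ledges inside the well, its yellow edge under the lip, and is let go (z of rack in the frame of well between 0.058 and 0.068 m and angle between the z axis of rack and the z axis of well, either way round below 0.04 rad and x of tongue in the frame of well below -0.074 m and y of rack in the frame of well between -0.012 and 0.012 m and contact force between rack and the fingers below 0.2 N), for 0.3 s.
4. the green jar stands on the well's floor in hole 1 and is let go (horizontal distance between green_jar and pocket1 below 0.01 m and z of green_jar in the frame of well below 0.042 m and angle between green_jar's own z axis and vertical below 0.12 rad and contact force between green_jar and the fingers below 0.2 N), for 0.2 s.
5. the yellow jar stands on the well's floor in hole 2 and is let go (horizontal distance between yellow_jar and pocket2 below 0.01 m and z of yellow_jar in the frame of well below 0.042 m and angle between yellow_jar's own z axis and vertical below 0.12 rad and contact force between yellow_jar and the fingers below 0.2 N), for 0.2 s.
6. the red jar stands on the well's floor in hole 3 and is let go (horizontal distance between red_jar and pocket3 below 0.01 m and z of red_jar in the frame of well below 0.042 m and angle between red_jar's own z axis and vertical below 0.12 rad and contact force between red_jar and the fingers below 0.2 N), for 0.2 s.
7. the shaker stands on the well's floor in hole 4 and is let go (horizontal distance between shaker and pocket4 below 0.01 m and z of shaker in the frame of well below 0.042 m and angle between shaker's own z axis and vertical below 0.12 rad and contact force between shaker and the fingers below 0.2 N), for 0.2 s.
At the end, for the whole second after the job is handed in: Standpipe in the upright beaker (foot within 35 mm of its axis, under 30 mm up). Rack level in the well (0.04 rad, height 58 to 68 mm), yellow edge at least 2 mm under the lip. Each seasoning present upright (0.12 rad) on the well floor (6 mm), within 10 mm of its own hole. Nothing held (all of step 2 and all of step 3 and all of step 4 and all of step 5 and all of step 6 and all of step 7 and angle between well's own z axis and vertical below 0.05 rad and linear speed of standpipe below 0.02 m/s); the robot touches nothing.
It fails at once if the well is lifted more than 12 mm off the worktop or tipped more than 0.1 rad (height (world z) of well above 0.012 m or angle between well's own z axis and vertical above 0.1 rad).
It fails at once if the tin or a lidded cup is moved more than 40 mm (distance of any of tin, paprika_cup, salt_cup from where it was at the start of the episode above 0.04 m).
Of green_jar, yellow_jar, red_jar, shaker only 2 to 4 are there at a start; the rules pass over those that are not, and their reading is None.
At some moment in a run one of rack, beaker may be knocked a few centimetres aside while the robot is not near it.
It also fails if it takes over 210 s, if anything falls off the work surface, if the arm or the gripper's body presses on something with over 40 N, if the wrist force passes 120 N, or if a joint passes its speed limit or range.

### The arm

A 6-joint arm with a two-finger parallel gripper is mounted at the origin on a cart in front of the work surface, level with it; the furniture and walls round the work are solid. World frame = base frame: x ahead of the robot, y to its left, z up, the work surface at z = 0. Lengths are in m, angles in rad, forces in N, time in s.
With the tool pointing down it reaches from about 0.4 to 0.925 m from the base axis. Payload 12.5 kg.
Tool frame: the origin (TCP) lies midway between the tips of the shut fingers; the grasp point (between the pads) lies manip.grip_point_offset behind it (manip.grip_point_offset is the distance from the TCP to the grasp point, in m); z points along the fingers, y is the direction in which the jaws open and shut (so a half turn about z gives the same grasp; the last joint's range is limited). The gripper opens to 95 mm and grips with 3 to 60 N. Pads are 20 mm wide; open, the fingers measure 119 mm over their backs; the gripper's body (75 mm by 180 mm) begins 59 mm behind the grasp point.
Start: joints at [1.213, 0.491, 1.559, -0, 1.092, -0.106], TCP at [0.156, 0.605, 0.215] pointing down, gripper open.
Joint ranges: [-3.1, 3.1], [-0.84, 2.19], [0.05, 2.79], [-1.13, 4.28], [0.06, 2.93], [-2.69, 2.69]. Speed limits (rad/s): [2.22, 2.22, 2.79, 3.14, 3.14, 3.14].

### API

Orientations are given as [roll, pitch, yaw] about the fixed x, y, z axes, in that order (R = Rz(yaw) Ry(pitch) Rx(roll)).
In Python, from rig import readout, vision, manip gives the robot as it stands.
- The arm moves only by the tool play_rows, never from a script. Its argument "commands" is a list of rows, each a list of 5 numbers: the finger opening in mm, from 0 to 95.1, then the shift along the tool's x, y, z in mm, then the turn about the tool's z in rad. In form: [[jaw, x, y, z, twist], ...]. A call has 1 to 10 rows; each row is the pose to reach, as a shift and turn from the pose measured when the call began, along the tool's axes at that moment; what a row does not reach only later rows make up. A row lasts 1/8 s, in which the tool goes at most 62.5 mm and 10.7 degrees, less where a joint would pass 70% of its speed; a pose out of reach is approached as far as the arm can. A call with a gripper value outside its range is refused whole. The fingers move at their own pace and stop on an object; "grip_force" is the grip in N (left out, the last holds). Time passes only in rows, so rows that repeat a pose let the fingers close. It gives the time, the measured TCP pose, the force and the opening at its end, in the units of the state.
- readout.sense(): the state, without advancing time (a new reading comes with each control period).
- vision.capture(name): name is "side" or "top" or "wrist"; returns a dict with "img" (400x640x3 uint8, red, green, blue), "intrinsics" (3x3 intrinsics, pixels), "pose" (4x4, takes a point from camera to world coordinates); the wrist camera has in their place "hand_eye" (4x4, takes a point from camera to tool coordinates, whose origin is the TCP and whose axes are the flange's). Camera axes: x right, y up, looking along -z (the intrinsics and any distortion apply to the point x, -y, -z); pixel columns grow to the right and rows downward; lengths in m; the calibration is good to about 2 mm. A picture is of the moment at which its call begins: read the wrist's pose just before it. There is no depth.
- manip.sign_off(): hands the job in, once; it reports no verdict.
The state is a dict: "time": time; "joints": joint angles; "joint_vel": joint speeds; "joint_torque": joint torques, N m; "tool_pos": TCP position; "tool_rot": TCP orientation; "wrist_force": force on the tool from outside, world axes, zero at the start; "wrist_torque": the same for the moment, N m; "opening": opening from 0.0 (shut) to 1.0 (fully open).
Only numpy, scipy, OpenCV 4.12 (cv2) and the standard library are available. Lean on these libraries where they do the work, as an engineer would, in place of code of your own. Each camera call takes 0.05 s, during which the arm holds its last target. There are 200 camera calls.

## Working session

There is one attempt and no reset: what is moved stays moved. The work goes in short steps, Python scripts to look and compute and a tool call to move; the robot and the scene stay as the last step left them, time stands still between calls to the robot, and variables do not carry over. Pictures are saved under pics/ and viewed, about 12 in all and at most 16, crops included, and the job is handed in when it is done.

Besides the shell and the picture viewer there is one more tool, called after "Emit:" as a command line: name --pt "numbers of a row" for each row, then --argument value for the rest. play_rows: Moves the arm, as the interface text tells. Its arguments: {"type":"object","properties":{"commands":{"type":"array"},"grip_force":{"type":"number"}},"required":["commands"]}

```bash
ls; mkdir -p pics; cat > h.py <<'E'
import numpy as np, cv2
from rig import readout, vision, manip
from scipy.spatial.transform import Rotation as R
def tool():
    s=readout.sense(); T=np.eye(4); T[:3,:3]=R.from_euler('xyz',s['tool_rot']).as_matrix(); T[:3,3]=s['tool_pos']; return T
def cap(n,save=None):
    T=tool(); c=vision.capture(n); c['P']=c['pose'] if 'pose' in c else T@c['hand_eye']
    if save: cv2.imwrite(f'pics/{save}.png',c['img'][:,:,::-1]); np.savez(f'pics/{save}.npz',img=c['img'],K=c['intrinsics'],P=c['P'])
    return c
def load(s):
    d=np.load(f'pics/{s}.npz'); return dict(img=d['img'],intrinsics=d['K'],P=d['P'])
def ray(c,u,v):
    d=np.linalg.inv(c['intrinsics'])@[u,v,1]; d=np.array([d[0],-d[1],-d[2]]); return c['P'][:3,3], c['P'][:3,:3]@d
def onz(c,u,v,z):
    o,d=ray(c,u,v); return o+d*(z-o[2])/d[2]
def proj(c,p):
    q=np.linalg.inv(c['P'])@np.append(p,1); k=c['intrinsics']@[q[0],-q[1],-q[2]]; return k[:2]/k[2]
def tri(c1,a,c2,b):
    o1,d1=ray(c1,*a);o2,d2=ray(c2,*b)
    t=np.linalg.lstsq(np.c_[d1,-d2],o2-o1,rcond=None)[0]
    return (o1+d1*t[0]+o2+d2*t[1])/2, np.linalg.norm(o1+d1*t[0]-o2-d2*t[1])
E
python3 - <<'E'
from h import *
for n in ['side','top','wrist']:
    c=cap(n,n+'0'); print(n,{k:(v.round(4).tolist()) for k,v in c.items() if k!='img'})
s=readout.sense(); print(s, manip.grip_point_offset)
E
```

```text
pics
side {'intrinsics': [[416.1835, 0.0, 321.3578], [0.0, 416.1835, 194.1518], [0.0, 0.0, 1.0]], 'pose': [[0.8666, 0.2346, -0.4404, 0.0194], [-0.499, 0.4104, -0.7633, -0.9092], [0.0016, 0.8812, 0.4727, 0.6488], [0.0, 0.0, 0.0, 1.0]], 'P': [[0.8666, 0.2346, -0.4404, 0.0194], [-0.499, 0.4104, -0.7633, -0.9092], [0.0016, 0.8812, 0.4727, 0.6488], [0.0, 0.0, 0.0, 1.0]]}
top {'intrinsics': [[372.8186, 0.0, 320.0457], [0.0, 372.8186, 199.6576], [0.0, 0.0, 1.0]], 'pose': [[-0.0005, 0.998, -0.0634, 0.4571], [-1.0, -0.001, -0.0079, 0.0154], [-0.008, 0.0634, 0.998, 1.3508], [0.0, 0.0, 0.0, 1.0]], 'P': [[-0.0005, 0.998, -0.0634, 0.4571], [-1.0, -0.001, -0.0079, 0.0154], [-0.008, 0.0634, 0.998, 1.3508], [0.0, 0.0, 0.0, 1.0]]}
wrist {'intrinsics': [[301.5158, 0.0, 323.9795], [0.0, 301.5158, 202.9044], [0.0, 0.0, 1.0]], 'hand_eye': [[-0.0007, 0.9698, 0.244, 0.068], [1.0, 0.0007, -0.0001, -0.0005], [-0.0002, 0.244, -0.9698, -0.1691], [0.0, 0.0, 0.0, 1.0]], 'P': [[0.2498, -0.9391, -0.236, 0.0897], [0.9683, 0.242, 0.0617, 0.6216], [-0.0008, -0.244, 0.9698, 0.3832], [0.0, 0.0, 0.0, 1.0]]}
{'time': 0.15, 'joints': array([ 1.21341331e+00,  4.91402464e-01,  1.55926406e+00,  9.59601881e-06,
        1.09173243e+00, -1.05639437e-01]), 'joint_vel': array([ 0.00076481, -0.00132377, -0.00130991,  0.00142574,  0.00045116,
        0.00062363]), 'joint_torque': array([ 1.31568846e-03, -6.12898421e+01, -2.58276361e+01,  6.92306366e-02,
        4.73562372e-02, -1.15784273e-04]), 'tool_pos': array([0.15562532, 0.60514616, 0.21422321]), 'tool_rot': array([-3.14079174e+00, -9.34836564e-05,  2.88984461e+00]), 'wrist_force': array([-0.54124947,  0.70991907, -0.39064953]), 'wrist_torque': array([-0.02068305, -0.01882384, -0.05754624]), 'opening': 0.9955878805243522} 0.0188
```

View pics/top0.png

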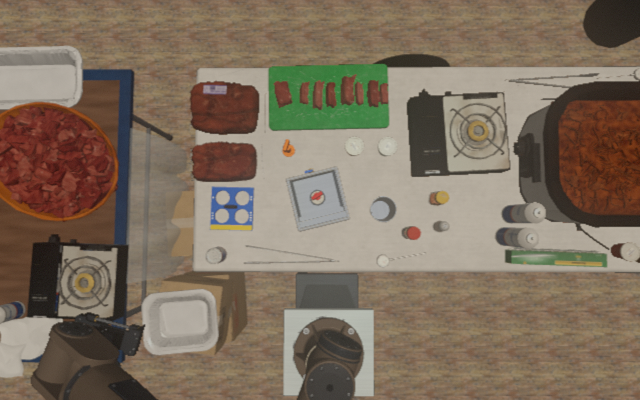

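View pics/side0.png

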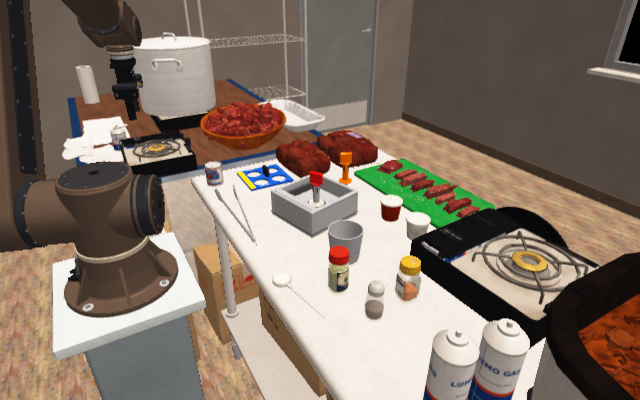

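The top view shows the well at (318,197), rack (232,207), beaker (382,209), yellow jar (440,198), red jar (412,233), shaker (443,226), with no green jar. The tin is at (215,255) and the orange decoy at (288,147).

```bash
python3 - <<'E'
from h import *
t=load('top0'); s=load('side0')
def blob(c,lo,hi,roi,nm,z=None):
    h=cv2.cvtColor(c['img'],cv2.COLOR_RGB2HSV); m=cv2.inRange(h,lo,hi); M=np.zeros_like(m);x0,y0,x1,y1=roi;M[y0:y1,x0:x1]=m[y0:y1,x0:x1]
    n,l,st,ce=cv2.connectedComponentsWithStats(M); i=1+np.argmax(st[1:,4]); 
    print(nm,ce[i].round(1),st[i], onz(c,*ce[i],z).round(4) if z is not None else ''); return ce[i],(l==i)
_,rk=blob(t,(105,120,60),(125,255,255),(195,170,270,240),'rackblue',.008)
r=cv2.minAreaRect(np.argwhere(rk)[:,::-1].astype(np.float32)); print(r); B=cv2.boxPoints(r); print([onz(t,*b,.008).round(3)[:2].tolist() for b in B])
ye,_=blob(t,(22,120,100),(35,255,255),(195,215,270,240),'rackyel',.008)
bg,_=blob(t,(0,0,0),(180,255,60),(222,195,242,220),'grip',.042)
pg,_=blob(t,(0,150,80),(8,255,255),(290,170,350,225),'pipegrip',.139)
sg,_=blob(s,(0,150,80),(8,255,255),(300,165,330,195),'pipegripS')
print('tri pipe',tri(t,pg,s,sg))
rj,_=blob(t,(0,120,60),(8,255,255),(400,222,425,245),'red',.108)
rs,_=blob(s,(0,120,60),(8,255,255),(325,240,355,270),'redS'); print(tri(t,rj,s,rs))
yj,_=blob(t,(18,120,60),(33,255,255),(425,185,455,210),'yel',.1)
ys,_=blob(s,(18,120,60),(33,255,255),(395,250,425,275),'yelS'); print(tri(t,yj,s,ys))
im=t['img'][120:270,190:470,::-1]
cv2.imwrite('pics/topc.png',cv2.resize(im,None,fx=2.85,fy=2.85,interpolation=cv2.INTER_CUBIC))
E
```

```text
rackblue [234.2 201. ] [212 188  41  36 428] [0.5379 0.3365 0.008 ]
((232.0, 205.5), (35.0, 40.0), 90.0)
[[0.585, 0.418], [0.585, 0.272], [0.458, 0.271], [0.459, 0.415]]
rackyel [230.5 227.1] [211 225  41   5 175] [0.4438 0.3482 0.008 ]Traceback (most recent call last):
  File "<stdin>", line 10, in <module>
  File "<stdin>", line 5, in blob
    return _wrapfunc(a, 'argmax', axis=axis, out=out, **kwds)
    return bound(*args, **kwds)
ValueError: attempt to get argmax of an empty sequence
```

```bash
cat >> h.py <<'E'
def blob(c,lo,hi,roi,nm,z=None):
    h=cv2.cvtColor(c['img'],cv2.COLOR_RGB2HSV); m=cv2.inRange(h,lo,hi); M=np.zeros_like(m);x0,y0,x1,y1=roi;M[y0:y1,x0:x1]=m[y0:y1,x0:x1]
    n,l,st,ce=cv2.connectedComponentsWithStats(M)
    if n<2: print(nm,'none'); return None,None
    i=1+np.argmax(st[1:,4]); 
    print(nm,ce[i].round(1),st[i], onz(c,*ce[i],z).round(4) if z is not None else ''); return ce[i],(l==i)
E
python3 - <<'E'
from h import *
t=load('top0'); s=load('side0')
im=t['img'][120:270,190:470,::-1]
cv2.imwrite('pics/topc.png',cv2.resize(im,None,fx=2.85,fy=2.85,interpolation=cv2.INTER_CUBIC))
pg,_=blob(t,(0,150,80),(8,255,255),(290,170,350,225),'pipegrip',.139)
sg,_=blob(s,(0,150,80),(8,255,255),(300,165,330,195),'pipegripS')
print('tri pipe',tri(t,pg,s,sg))
rj,_=blob(t,(0,120,60),(8,255,255),(400,222,425,245),'red',.108)
rs,_=blob(s,(0,120,60),(8,255,255),(325,240,355,270),'redS'); print(tri(t,rj,s,rs))
yj,_=blob(t,(18,120,60),(33,255,255),(425,185,455,210),'yel',.1)
ys,_=blob(s,(18,120,60),(33,255,255),(395,250,425,275),'yelS'); print(tri(t,yj,s,ys))
E
```

```text
pipegrip [316.5 195.6] [312 192  10   7  33] [0.5474 0.0365 0.139 ]
pipegripS [313.8 173.5] [301 165  26  21 310] 
tri pipe (array([0.54462453, 0.03814635, 0.13553637]), np.float64(0.006907206445109252))
red [413.1 232.6] [407 227  13  12 127] [ 0.4262 -0.2833  0.108 ]
redS [338.6 255.1] [329 246  21  19 340] 
(array([ 0.42492125, -0.28502797,  0.09823497]), np.float64(0.002434553235536797))
yel [441.4 197.4] [436 191  13  13 110] [ 0.5437 -0.3818  0.1   ]
yelS [410.1 265. ] [400 255  21  20 347] 
(array([ 0.54377309, -0.38399655,  0.09185296]), np.float64(0.0011608736625013938))
```

View pics/topc.png

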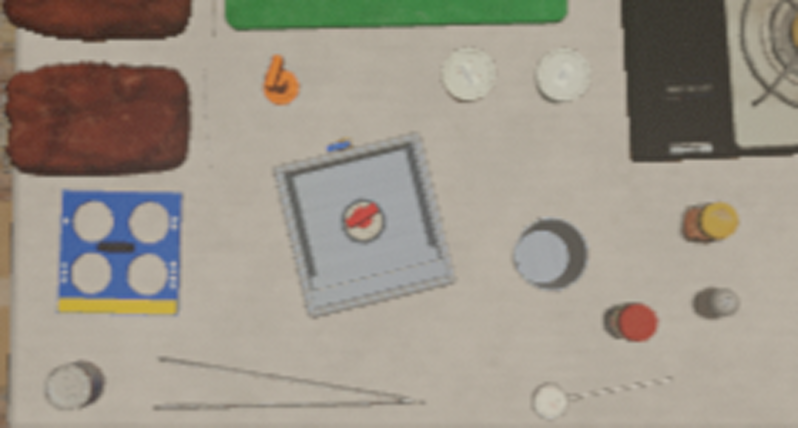

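```bash
cat >> h.py <<'E'
def go(x,y,z,yaw=None):
    T=tool(); d=T[:3,:3].T@(np.array([x,y,z])-T[:3,3])*1000
    cy=np.arctan2(T[1,0],T[0,0]); tw=0 if yaw is None else -((yaw-cy+np.pi)%(2*np.pi)-np.pi)
    print('row',d.round(1).tolist(),round(tw,3),'rows',int(np.ceil(max(np.linalg.norm(d)/62.5,abs(tw)/.186)))); 
def st():
    s=readout.sense(); print('t',round(s['time'],2),'pos',s['tool_pos'].round(4),'rot',s['tool_rot'].round(3),'F',s['wrist_force'].round(1),'M',s['wrist_torque'].round(2),'open',round(s['opening']*95.1,1),'j',s['joints'].round(2))
E
python3 - <<'E'
from h import *
go(.545,.037,.25,1.9)
T=tool();print(T[:3,:3].round(3))
t=load('top0')
for u,v in [(277,170),(417,135),(455,280),(313,315)]: print(onz(t,190+u/2.85,120+v/2.85,.082).round(3))
for n,u,v,z in [('beakerrim',550,255,.085),('shaker',722,302,.085),('rackgrip',115,248,.042),('tin',70,385,.07)]: print(n,onz(t,190+u/2.85,120+v/2.85,z).round(3))
E
```

```text
row [-518.6, -453.3, -35.5] 0.99 rows 12
[[-0.968  0.249 -0.   ]
 [ 0.249  0.968 -0.001]
 [ 0.    -0.001 -1.   ]]
[0.606 0.138 0.082]
[ 0.649 -0.03   0.082]
[ 0.474 -0.075  0.082]
[0.433 0.094 0.082]
beakerrim [ 0.504 -0.188  0.085]
shaker [ 0.448 -0.391  0.085]
rackgrip [0.515 0.342 0.042]
tin [0.349 0.386 0.07 ]
```

Emit:
play_rows --pt "95 -519 -453 -36 0.99" --pt "95 -519 -453 -36 0.99" --pt "95 -519 -453 -36 0.99" --pt "95 -519 -453 -36 0.99" --pt "95 -519 -453 -36 0.99" --pt "95 -519 -453 -36 0.99" --pt "95 -519 -453 -36 0.99" --pt "95 -519 -453 -36 0.99" --pt "95 -519 -453 -36 0.99" --pt "95 -519 -453 -36 0.99" --grip_force 40

```text
time: 1.4
tool_pos: [0.5096, 0.0886, 0.2473]
tool_rot: [-3.141, 0.001, 1.9]
wrist_force: [0.4, 0.7, -0.3]
opening: 1.001
```

```bash
python3 - <<'E'
from h import *
st();go(.545,.037,.25,1.9)
E
```

```text
t 1.4 pos [0.5096 0.0886 0.2473] rot [-3.141e+00  1.000e-03  1.900e+00] F [ 0.4  0.7 -0.3] M [-0.05 -0.   -0.04] open 95.2 j [ 0.04  0.3   1.78 -0.    1.06 -0.28]
row [-60.3, 16.8, -2.6] -0.0 rows 2
```

Emit:
play_rows --pt "70 -60 17 0 0" --pt "70 -60 17 0 0" --pt "70 -60 17 0 0" --pt "70 -60 17 0 0"

```text
time: 1.9
tool_pos: [0.5444, 0.0385, 0.2474]
tool_rot: [-3.141, 0.0, 1.901]
wrist_force: [0.4, 0.0, -0.5]
opening: 0.739
```

```bash
python3 - <<'E'
from h import *
st();c=cap('wrist','w1')
pg,m=blob(c,(0,150,80),(8,255,255),(0,0,640,400),'pipegrip',.139)
print(cv2.minAreaRect(np.argwhere(m)[:,::-1].astype(np.float32)), proj(c,tool()[:3,3]))
E
```

```text
t 1.9 pos [0.5444 0.0385 0.2474] rot [-3.141  0.     1.901] F [ 0.4  0.  -0.5] M [-0.05  0.08 -0.03] open 70.3 j [-0.05  0.34  1.71 -0.    1.09 -0.38]
pipegrip [520.2  19.3] [ 456    0  126   52 4175] [0.6473 0.2359 0.139 ]
((518.5, 25.5), (51.0, 125.0), 90.0) [324.14296425 243.65234026]
```

View pics/w1.png

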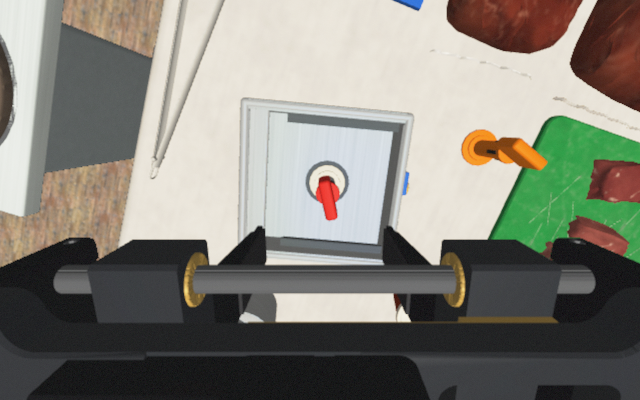

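```bash
python3 - <<'E'
from h import *
c=load('w1')
pg,m=blob(c,(0,150,60),(8,255,255),(300,150,360,230),'pipegrip',.139)
h=cv2.cvtColor(c['img'],cv2.COLOR_RGB2HSV)
print('flange',onz(c,327,182,.04).round(4))
for u,v in [(243,98),(413,115),(389,261),(238,250)]: print(onz(c,u,v,.082).round(4))
cv2.imwrite('pics/w1c.png',cv2.resize(c['img'][90:270,220:430,::-1],None,fx=3.3,fy=3.3,interpolation=cv2.INTER_CUBIC))
E
```

```text
pipegrip [327.6 196.5] [316 176  23  44 651] [0.5463 0.0434 0.139 ]
flange [0.5478 0.0398 0.04  ]
[0.4322 0.1028 0.082 ]
[0.6081 0.1448 0.082 ]
[ 0.6469 -0.0201  0.082 ]
[ 0.4714 -0.0652  0.082 ]
```

View pics/w1c.png

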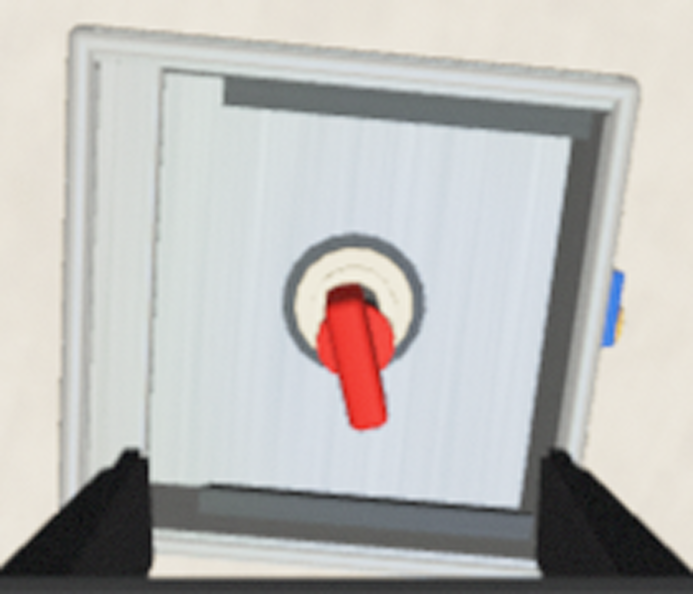

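```bash
python3 - <<'E'
from h import *
c=load('w1')
f=lambda u,v,z: onz(c,220+u/3.3,90+v/3.3,z)
a=f(343,305,.139);b=f(367,427,.139); print(a,b,np.linalg.norm(a-b),'mid',(a+b)/2); d=a-b; yw=np.arctan2(-d[0],d[1]); print('pipe yaw',yw)
print('right edge', (lambda d:np.arctan2(-d[0],d[1]))(f(363,310,.139)-f(384,415,.139)),'left',(lambda d:np.arctan2(-d[0],d[1]))(f(328,300,.139)-f(350,425,.139)))
print('flange',f(352,297,.04))
x,y=.5465,.0385; 
print('pipe at',x,y)
go(x,y,.103,yw+np.pi/2)
E
```

```text
[0.53859015 0.05499257 0.139     ] [0.55688275 0.02312513 0.139     ] 0.036744424294253814 mid [0.54773645 0.03905885 0.139     ]
pipe yaw 0.5210985650640241
right edge 0.5286999482719339 left 0.4979607533737533
flange [0.54653348 0.04203826 0.04      ]
pipe at 0.5465 0.0385
row [-0.6, 1.9, 144.5] -0.191 rows 3
```

Emit:
play_rows --pt "45 1 3 80 -0.19" --pt "45 1 3 130 -0.19" --pt "45 1 3 138 -0.19" --pt "45 1 3 138 -0.19" --pt "45 1 3 138 -0.19"

```text
time: 2.58
tool_pos: [0.548, 0.0405, 0.1117]
tool_rot: [3.139, 0.002, 2.091]
wrist_force: [0.3, 0.1, 0.1]
opening: 0.475
```

```bash
python3 - <<'E'
from h import *
st();go(.5473,.0395,.109,2.091)
c=cap('wrist','w2'); print(proj(c,[.5473,.0395,.139]),proj(c,[.5473,.0395,.105]))
E
```

```text
t 2.58 pos [0.548  0.0405 0.1117] rot [3.139e+00 2.000e-03 2.091e+00] F [0.3 0.1 0.1] M [-0.02  0.    0.  ] open 45.2 j [-0.05  0.51  1.85 -0.    0.77 -0.57]
row [-0.5, -1.2, 2.7] 0.0 rows 1
[322.05529819 264.77083211] [322.28257068 240.3854318 ]
```

View pics/w2.png

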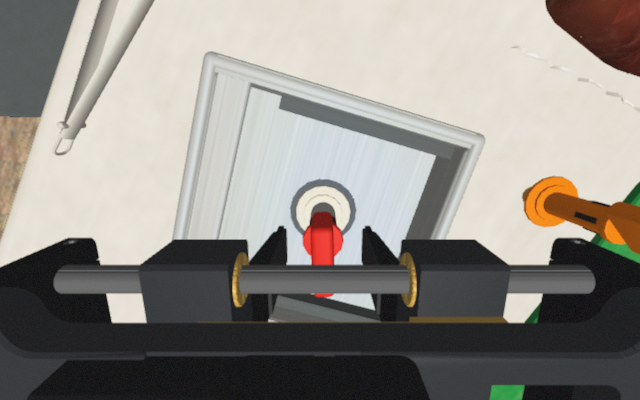

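Grip lies between the fingers (u≈321, fingers symmetric) and aligned. Closing.

Emit:
play_rows --pt "45 0 -1 2 0" --pt "0 0 -1 2 0" --pt "0 0 -1 2 0" --pt "0 0 -1 2 0" --pt "0 0 -1 2 0" --grip_force 45

```text
time: 3.25
tool_pos: [0.5472, 0.04, 0.1096]
tool_rot: [3.139, 0.002, 2.091]
wrist_force: [-0.4, 0.3, 0.5]
opening: 0.126
```

```bash
python3 - <<'E'
from h import *
st()
E
```

```text
t 3.25 pos [0.5472 0.04   0.1096] rot [3.139e+00 2.000e-03 2.091e+00] F [-0.4  0.3  0.5] M [ 0.02 -0.05  0.11] open 11.9 j [-0.05  0.52  1.86 -0.    0.76 -0.57]
```

Emit:
play_rows --pt "0 0 0 -0.5 0.15" --pt "0 0 0 -0.9 0.3" --pt "0 0 0 -1.2 0.45" --pt "0 0 0 -1.5 0.6" --pt "0 0 0 -1.8 0.75" --pt "0 0 0 -2.1 0.9"

```text
time: 4.0
tool_pos: [0.547, 0.0398, 0.1109]
tool_rot: [3.139, 0.0, 1.187]
wrist_force: [2.3, -0.7, -8.7]
opening: 0.123
```

```bash
python3 - <<'E'
from h import *
st()
E
```

```text
t 4.0 pos [0.547  0.0398 0.1109] rot [3.139 0.    1.187] F [ 2.3 -0.7 -8.7] M [-0.44 -0.46  0.25] open 11.7 j [-0.05  0.51  1.86 -0.    0.77  0.34]
```

Emit:
play_rows --pt "0 0 0 -1.2 -0.18" --pt "0 0 0 -1.5 -0.36" --pt "0 0 0 -1.8 -0.54" --pt "0 0 0 -2.2 -0.72" --pt "0 0 0 -2.5 -0.9" --pt "0 0 0 -2.9 -1.08" --pt "0 0 0 -3.3 -1.26" --pt "0 0 0 -3.6 -1.44" --pt "0 0 0 -4.0 -1.62" --pt "0 0 0 -4.3 -1.8"

```text
time: 5.25
tool_pos: [0.5466, 0.0398, 0.1142]
tool_rot: [-3.141, 0.001, 2.992]
wrist_force: [1.6, -0.1, -9.3]
opening: 0.125
```

```bash
python3 - <<'E'
from h import *
st()
E
```

```text
t 5.25 pos [0.5466 0.0398 0.1142] rot [-3.141e+00  1.000e-03  2.992e+00] F [ 1.6 -0.1 -9.3] M [-0.04 -0.26 -0.31] open 11.9 j [-0.05  0.51  1.85 -0.    0.78 -1.47]
```

Emit:
play_rows --pt "0 0 0 -1.4 0.18" --pt "0 0 0 -1.7 0.36" --pt "0 0 0 -2.1 0.54" --pt "0 0 0 -2.4 0.72" --pt "0 0 0 -2.8 0.9" --pt "0 0 0 -3.1 1.08" --pt "0 0 0 -3.5 1.26" --pt "0 0 0 -3.9 1.44" --pt "0 0 0 -4.2 1.62" --pt "0 0 0 -4.5 1.8"

```text
time: 6.5
tool_pos: [0.5467, 0.0397, 0.1178]
tool_rot: [3.141, 0.001, 1.187]
wrist_force: [3.0, 0.5, -9.6]
opening: 0.121
```

Emit:
play_rows --pt "0 0 0 -1.4 -0.18" --pt "0 0 0 -1.7 -0.36" --pt "0 0 0 -2.1 -0.54" --pt "0 0 0 -2.4 -0.72" --pt "0 0 0 -2.8 -0.9" --pt "0 0 0 -3.1 -1.08" --pt "0 0 0 -3.5 -1.26" --pt "0 0 0 -3.9 -1.44" --pt "0 0 0 -4.2 -1.62" --pt "0 0 0 -4.5 -1.8"

```text
time: 7.75
tool_pos: [0.5465, 0.0398, 0.1214]
tool_rot: [-3.141, -0.0, 2.992]
wrist_force: [1.5, 0.3, -9.0]
opening: 0.124
```

Emit:
play_rows --pt "0 0 0 -1.4 0.18" --pt "0 0 0 -1.7 0.36" --pt "0 0 0 -2.1 0.54" --pt "0 0 0 -2.4 0.72" --pt "0 0 0 -2.8 0.9" --pt "0 0 0 -3.1 1.08" --pt "0 0 0 -3.5 1.26" --pt "0 0 0 -3.9 1.44" --pt "0 0 0 -4.2 1.62" --pt "0 0 0 -4.5 1.8"

```text
time: 9.0
tool_pos: [0.5467, 0.0397, 0.1252]
tool_rot: [-3.141, 0.001, 1.187]
wrist_force: [3.4, 0.1, -9.2]
opening: 0.124
```

```bash
python3 - <<'E'
from h import *
st()
E
```

```text
t 9.0 pos [0.5467 0.0397 0.1252] rot [-3.141e+00  1.000e-03  1.187e+00] F [ 3.4  0.1 -9.2] M [-0.06 -0.79  0.25] open 11.8 j [-0.05  0.49  1.84 -0.    0.8   0.34]
```

Risen 15.6 mm; two more sweeps.

Emit:
play_rows --pt "0 0 0 -1.4 -0.18" --pt "0 0 0 -1.7 -0.36" --pt "0 0 0 -2.1 -0.54" --pt "0 0 0 -2.4 -0.72" --pt "0 0 0 -2.8 -0.9" --pt "0 0 0 -3.1 -1.08" --pt "0 0 0 -3.5 -1.26" --pt "0 0 0 -3.9 -1.44" --pt "0 0 0 -4.2 -1.62" --pt "0 0 0 -4.5 -1.8"

```text
time: 10.25
tool_pos: [0.5464, 0.0398, 0.1295]
tool_rot: [-3.141, -0.001, 2.993]
wrist_force: [-1.4, -1.0, 1.2]
opening: 0.126
```

Emit:
play_rows --pt "0 0 0 -1.4 0.18" --pt "0 0 0 -1.7 0.36" --pt "0 0 0 -2.1 0.54" --pt "0 0 0 -2.4 0.72" --pt "0 0 0 -2.8 0.9" --pt "0 0 0 -3.1 1.08" --pt "0 0 0 -3.5 1.26" --pt "0 0 0 -3.5 1.26"

```text
time: 11.25
tool_pos: [0.5463, 0.0398, 0.1328]
tool_rot: [-3.139, 0.0, 1.734]
wrist_force: [0.3, 0.2, -2.3]
opening: 0.122
```

```bash
python3 - <<'E'
from h import *
st()
E
```

```text
t 11.25 pos [0.5463 0.0398 0.1328] rot [-3.139  0.     1.734] F [ 0.3  0.2 -2.3] M [-0.09  0.05 -0.03] open 11.6 j [-0.05  0.48  1.84 -0.    0.82 -0.21]
```

Emit:
play_rows --pt "0 0 0 -15 0" --pt "0 0 0 -40 0" --pt "0 0 0 -80 0" --pt "0 0 0 -110 0" --pt "0 0 0 -110 0" --pt "0 0 0 -110 0"

```text
time: 12.0
tool_pos: [0.546, 0.0399, 0.2423]
tool_rot: [-3.139, 0.0, 1.735]
wrist_force: [-0.9, 0.0, -1.6]
opening: 0.123
```

```bash
python3 - <<'E'
from h import *
st(); go(.504,-.13,.245,1.734)
E
```

```text
t 12.0 pos [0.546  0.0399 0.2423] rot [-3.139  0.     1.735] F [-0.9  0.  -1.6] M [-0.11  0.07  0.03] open 11.7 j [-0.05  0.35  1.71 -0.    1.08 -0.21]
row [-160.7, -69.3, -2.4] 0.001 rows 3
```

Emit:
play_rows --pt "0 -290 -80 -3 0" --pt "0 -290 -80 -3 0" --pt "0 -290 -80 -3 0" --pt "0 -290 -80 -3 0" --pt "0 -290 -80 -3 0" --pt "0 -290 -80 -3 0" --pt "0 -290 -80 -3 0"

```text
time: 12.88
tool_pos: [0.5142, -0.2588, 0.2445]
tool_rot: [-3.137, -0.001, 1.735]
wrist_force: [0.1, -0.1, -1.0]
opening: 0.123
```

```bash
python3 - <<'E'
from h import *
st(); c=cap('wrist','w3');t=cap('top','t3')
print(proj(c,[.504,-.188,.085]))
z=np.hstack([cv2.resize(c['img'][0:260,180:480],None,fx=1.3,fy=1.3),cv2.resize(t['img'][180:260,360:460],None,fx=4,fy=4)[:338,:400]]) if 0 else None
cv2.imwrite('pics/v3.png',np.hstack([c['img'][:300,150:550],cv2.resize(t['img'][170:245,360:460],(400,300),interpolation=cv2.INTER_CUBIC)])[:,:,::-1])
E
```

```text
t 12.88 pos [ 0.5142 -0.2588  0.2445] rot [-3.137e+00 -1.000e-03  1.735e+00] F [ 0.1 -0.1 -1. ] M [-0.09 -0.   -0.03] open 11.7 j [-0.58  0.39  1.64 -0.    1.11 -0.74]
[326.01290176 123.45537892]
```

View pics/v3.png

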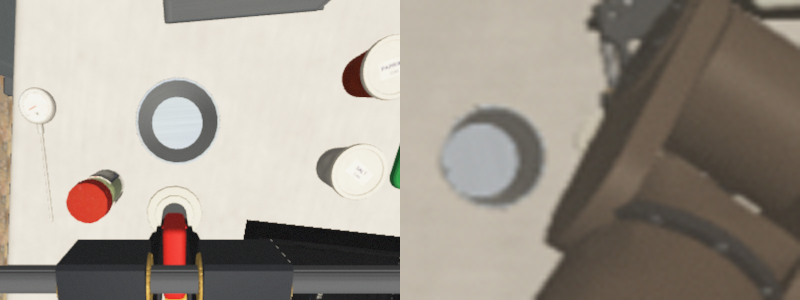

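```bash
python3 - <<'E'
from h import *
c=load('w3'); p=onz(c,327,120,.085); print(p); go(p[0],p[1],.2445); go(p[0],p[1],.0976+.007)
E
```

```text
[ 0.5044453  -0.18436551  0.085     ]
row [74.4, 2.1, 0.7] 0 rows 2
row [74.3, 2.7, 140.6] 0 rows 3
```

Emit:
play_rows --pt "0 74 2 0 0" --pt "0 74 2 0 0" --pt "0 74 2 0 0" --pt "0 74 2 50 0" --pt "0 74 2 100 0" --pt "0 74 2 130 0" --pt "0 74 2 138 0" --pt "0 74 2 138 0" --pt "0 74 2 138 0"

```text
time: 14.1
tool_pos: [0.5046, -0.1853, 0.1084]
tool_rot: [-3.14, 0.001, 1.737]
wrist_force: [-0.7, -0.2, -1.1]
opening: 0.124
```

Emit:
play_rows --pt "0 0 0 3 0" --pt "0 0 0 3 0" --pt "45 0 0 3 0" --pt "45 0 0 3 0" --pt "45 0 0 3 0" --pt "45 0 0 3 0"

```text
time: 14.85
tool_pos: [0.5046, -0.1853, 0.1054]
tool_rot: [-3.14, 0.001, 1.737]
wrist_force: [-0.1, -0.3, -0.2]
opening: 0.455
```

```bash
python3 - <<'E'
from h import *
st()
E
```

```text
t 14.85 pos [ 0.5046 -0.1853  0.1054] rot [-3.140e+00  1.000e-03  1.737e+00] F [-0.1 -0.3 -0.2] M [-0.08  0.03  0.02] open 43.3 j [-0.47  0.51  1.89 -0.    0.75 -0.64]
```

Emit:
play_rows --pt "45 0 0 -60 0" --pt "45 0 0 -120 0" --pt "45 0 0 -145 0" --pt "45 0 0 -145 0"

```text
time: 15.35
tool_pos: [0.5053, -0.1853, 0.2521]
tool_rot: [3.141, 0.003, 1.737]
wrist_force: [-0.8, 0.3, 0.2]
opening: 0.473
```

```bash
python3 - <<'E'
from h import *
st(); s=cap('side','s4'); cv2.imwrite('pics/s4c.png',cv2.resize(s['img'][140:330,230:450,::-1],None,fx=3,fy=3,interpolation=cv2.INTER_CUBIC))
go(.515,.26,.25,1.571)
E
```

```text
t 15.35 pos [ 0.5053 -0.1853  0.2521] rot [3.141e+00 3.000e-03 1.737e+00] F [-0.8  0.3  0.2] M [-0.08  0.07  0.  ] open 45.0 j [-0.47  0.33  1.72 -0.    1.09 -0.64]
row [437.3, 83.6, -0.2] 0.166 rows 8
```

View pics/s4c.png

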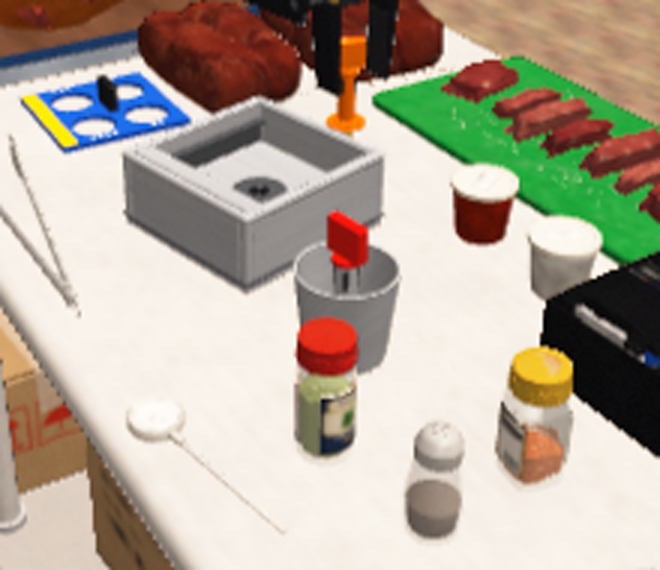

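The standpipe stands upright in the beaker, and the well is empty with its open drain. The gripper is over the beaker; next is the rack.

Emit:
play_rows --pt "45 437 84 0 0.166" --pt "45 437 84 0 0.166" --pt "45 437 84 0 0.166" --pt "45 437 84 0 0.166" --pt "45 437 84 0 0.166" --pt "45 437 84 0 0.166" --pt "45 437 84 0 0.166" --pt "45 437 84 0 0.166" --pt "45 437 84 0 0.166" --pt "45 437 84 0 0.166"

```text
time: 16.65
tool_pos: [0.5154, 0.2585, 0.2492]
tool_rot: [-3.139, 0.002, 1.569]
wrist_force: [-0.3, 0.3, 0.3]
opening: 0.477
```

```bash
python3 - <<'E'
from h import *
st(); c=cap('wrist','w5')
_,m=blob(c,(105,120,60),(125,255,255),(0,0,640,240),'blue',.008)
h=cv2.cvtColor(c['img'],cv2.COLOR_RGB2HSV); y,my=blob(c,(22,120,100),(35,255,255),(0,0,640,240),'yel',.008)
M=(m|my).astype(np.uint8); q=np.argwhere(M)[:,::-1].astype(np.float32)
w=np.array([onz(c,*p,.008)[:2] for p in q],np.float32); r=cv2.minAreaRect(w); print(r, cv2.boxPoints(r).round(4).tolist())
cv2.imwrite('pics/w5c.png',c['img'][:260,150:550,::-1])
E
```

```text
t 16.65 pos [0.5154 0.2585 0.2492] rot [-3.139e+00  2.000e-03  1.569e+00] F [-0.3  0.3  0.3] M [-0.06  0.05  0.05] open 45.4 j [ 0.35  0.39  1.63 -0.    1.12  0.35]
blue [330.2 103.8] [ 275   45  109  123 6827] [0.5232 0.3549 0.008 ]
yel [267.9 104.5] [ 260   46   16  120 1575] [0.4424 0.3542 0.008 ]
((0.5105458498001099, 0.3484466075897217), (0.15037034451961517, 0.1534760594367981), 88.73970031738281) [[0.43220001459121704, 0.2750000059604645], [0.5856000185012817, 0.27160000801086426], [0.5889000296592712, 0.4219000041484833], [0.43549999594688416, 0.4253000020980835]]
```

View pics/w5c.png

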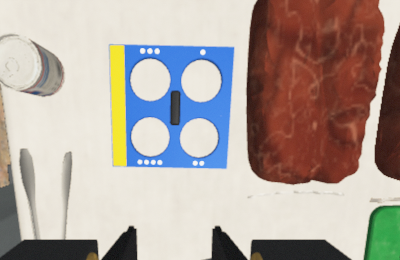

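```bash
python3 - <<'E'
from h import *
go(.5165,.348,.1,3.12)
E
```

```text
row [89.8, 1.1, 149.3] -1.551 rows 9
```

Emit:
play_rows --pt "75 90 1 0 -0.18" --pt "75 90 1 0 -0.36" --pt "75 90 1 30 -0.54" --pt "75 90 1 60 -0.72" --pt "75 90 1 100 -0.9" --pt "75 90 1 149 -1.08" --pt "75 90 1 149 -1.26" --pt "75 90 1 149 -1.44" --pt "75 90 1 149 -1.551" --pt "75 90 1 149 -1.551"

```text
time: 17.95
tool_pos: [0.5169, 0.3471, 0.1004]
tool_rot: [-3.14, -0.002, 3.118]
wrist_force: [-1.5, 0.1, 0.2]
opening: 0.785
```

```bash
python3 - <<'E'
from h import *
st(); c=cap('wrist','w6'); T=tool()
print('tcp proj',proj(c,T[:3,3]),'grip top ends',[proj(c,[.5165,.348+d,.042]).round(0) for d in(-.02,.02)], [proj(c,[.5165-.084,.348+d,.008]).round(0) for d in(-.076,.076)])
go(.5165,.348,.0135,3.12)
cv2.imwrite('pics/w6c.png',c['img'][:330,80:560,::-1])
E
```

```text
t 17.95 pos [0.5169 0.3471 0.1004] rot [-3.140e+00 -2.000e-03  3.118e+00] F [-1.5  0.1  0.2] M [ 0.04 -0.01 -0.03] open 74.7 j [ 0.49  0.62  1.67 -0.    0.85 -1.06]
tcp proj [325.30198656 244.10260183] grip top ends [array([301., 216.]), array([351., 215.])] [array([232., 109.]), array([415., 104.])]
row [0.2, 0.9, 86.9] -0.004 rows 2
```

View pics/w6c.png

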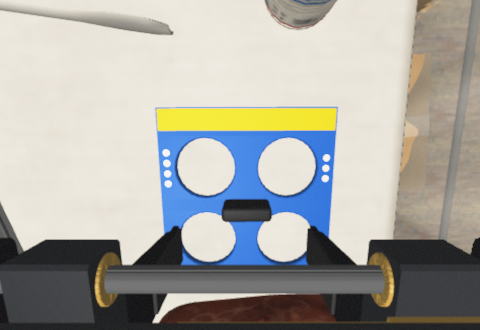

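Emit:
play_rows --pt "75 0 1.5 50 0" --pt "75 0 1.5 80 0" --pt "75 0 1.5 86 0" --pt "75 0 1.5 86 0" --pt "30 0 1.5 86 0" --pt "30 0 1.5 86 0" --pt "30 0 1.5 86 0" --pt "30 0 1.5 86 0" --pt "30 0 1.5 86 0" --grip_force 10

```text
time: 19.12
tool_pos: [0.5168, 0.3487, 0.0147]
tool_rot: [-3.14, -0.001, 3.116]
wrist_force: [-0.8, -0.4, 3.2]
opening: 0.422
```

Emit:
play_rows --pt "30 0 0 -10 0" --pt "30 0 0 -30 0" --pt "30 0 0 -60 0" --pt "30 0 0 -90 0" --pt "30 0 0 -120 0" --pt "30 0 0 -150 0" --pt "30 0 0 -150 0" --pt "30 0 0 -150 0"

```text
time: 20.12
tool_pos: [0.5164, 0.3486, 0.1636]
tool_rot: [-3.139, -0.003, 3.116]
wrist_force: [0.9, 0.1, -3.9]
opening: 0.423
```

```bash
python3 - <<'E'
from h import *
st(); c=cap('wrist','w7'); s=cap('side','s7')
a=c['img'][:300,120:520]; b=cv2.resize(s['img'][60:210,210:410],(400,300),interpolation=cv2.INTER_CUBIC)
cv2.imwrite('pics/v7.png',np.hstack([a,b])[:,:,::-1])
E
```

```text
t 20.12 pos [0.5164 0.3486 0.1636] rot [-3.139e+00 -3.000e-03  3.116e+00] F [ 0.9  0.1 -3.9] M [0.06 0.02 0.01] open 40.2 j [ 0.49  0.54  1.62 -0.    0.99 -1.06]
```

View pics/v7.png

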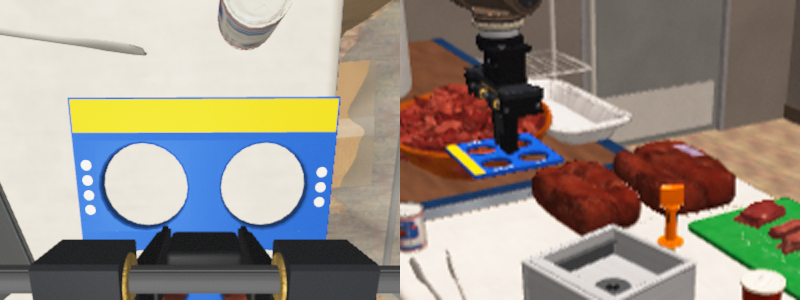

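```bash
cat >> h.py <<'E'
def pitch(c,roi):
    from scipy.optimize import brentq
    y,m=blob(c,(22,120,100),(35,255,255),roi,'yel'); q=np.argwhere(m)[:,::-1]
    r=cv2.boxPoints(cv2.minAreaRect(q.astype(np.float32))); r=r[np.argsort(r[:,1])[:2]]; r=r[np.argsort(r[:,0])]  # far (outer) edge
    f=lambda z: np.linalg.norm(onz(c,*r[0],z)-onz(c,*r[1],z))-.152
    z=brentq(f,0,c['P'][2,3]-.02); p=(onz(c,*r[0],z)+onz(c,*r[1],z))/2; T=tool()
    l=np.linalg.inv(T)@np.append(p,1); print('edge px',r.round(0).tolist(),'edge world',p.round(4),'in tool',l[:3].round(4)); return p
E
python3 - <<'E'
from h import *
pitch(load('w7'),(150,50,500,160))
go(.6,.2,.22,np.pi+.24)
E
```

```text
yel [324.7 115.2] [ 190   99  269   33 8634] 
edge px [[190.0, 99.0], [458.0, 99.0]] edge world [0.4329 0.3501 0.1527] in tool [ 0.0835 -0.0006  0.0108]
row [-87.1, -146.6, -56.7] -0.265 rows 3
```

```bash
python3 - <<'E'
from h import *
c=load('w1'); f=lambda u,v,z: onz(c,220+u/3.3,90+v/3.3,z)
def yw(a,b,perp):
    d=b-a; y=np.arctan2(d[1],d[0]); print(round(((y+(np.pi/2 if perp else 0))+np.pi/2)%np.pi-np.pi/2,4))
yw(f(85,28,.082),f(630,75,.082),0); yw(f(163,70,.082),f(150,485,.082),1); yw(f(637,80,.082),f(583,455,.082),1); yw(f(230,80,.064),f(590,110,.064),0); yw(f(573,140,.036),f(522,505,.036),1)
p=np.array([.5465,.0398])+.11*np.array([np.cos(.24),np.sin(.24)]); print(p)
go(p[0],p[1],.25,np.pi+.24); go(.58,.25,.25,np.pi+.24)
E
```

```text
0.2474
0.2527
0.2519
0.2494
0.2427
[0.65334718 0.06594729]
row [-143.7, -279.3, -86.5] -0.265 rows 6
row [-65.7, -97.2, -86.8] -0.265 rows 3
```

Emit:
play_rows --pt "30 0 0 -50 0" --pt "30 -20 -40 -86 -0.1" --pt "30 -60 -80 -86 -0.2" --pt "30 -90 -130 -86 -0.27" --pt "30 -110 -180 -86 -0.27" --pt "30 -130 -230 -86 -0.27" --pt "30 -144 -279 -86 -0.27" --pt "30 -144 -279 -86 -0.27" --pt "30 -144 -279 -86 -0.27"

```text
time: 21.35
tool_pos: [0.6533, 0.0663, 0.2484]
tool_rot: [-3.14, -0.006, -2.898]
wrist_force: [0.5, 0.8, -3.3]
opening: 0.425
```

```bash
python3 - <<'E'
from h import *
st(); c=cap('wrist','w8'); pitch(c,(150,40,500,190))
o=np.array([.5465,.0398]);y=.249;Rw=np.array([[np.cos(y),-np.sin(y)],[np.sin(y),np.cos(y)]])
W=lambda a,b,z: proj(c,np.append(o+Rw@[a,b],z)).round(1).tolist()
print('outer rim corners',W(-.1,.09,.082),W(-.1,-.09,.082),'lip edge inner',W(-.072,.08,.082),W(-.072,-.08,.082))
cv2.imwrite('pics/w8c.png',cv2.resize(c['img'][:260,120:520,::-1],None,fx=2,fy=2,interpolation=cv2.INTER_CUBIC))
E
```

```text
t 21.35 pos [0.6533 0.0663 0.2484] rot [-3.14  -0.006 -2.898] F [ 0.5  0.8 -3.3] M [ 0.07 -0.03 -0.02] open 40.4 j [ 0.    0.51  1.43 -0.    1.21 -1.81]
yel [323.8 114.9] [ 190   99  268   33 8731] 
edge px [[190.0, 99.0], [457.0, 99.0]] edge world [0.5723 0.0452 0.2371] in tool [ 0.0838 -0.0014  0.012 ]
outer rim corners [417.2, -23.6] [231.4, -22.4] lip edge inner [405.1, 9.0] [243.7, 10.0]
```

View pics/w8c.png

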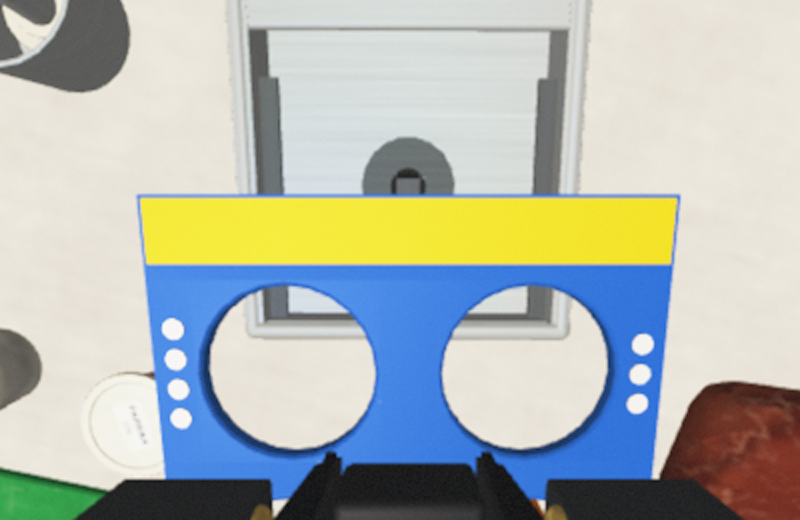

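```bash
python3 - <<'E'
from h import *
c=load('w8')
o=np.array([.5465,.0398]);y=.249;Rw=np.array([[np.cos(y),-np.sin(y)],[np.sin(y),np.cos(y)]])
W=lambda a,b,z: proj(c,np.append(o+Rw@[a,b],z)).round(1).tolist()
print('drain',W(0,0,.036),'rear outer',W(.085,0,.082),W(.085,.05,0.075),'ledge fronts',W(-.052,.07,.064),W(-.052,-.07,.064), 'rear inner top',W(.075,0,.082))
inv=lambda u,v,z:(Rw.T@(onz(c,120+u/2,v/2,z)[:2]-o)).round(4).tolist()
print('lip',inv(408,29,.082),'drain',inv(408,183,.036),'rear outer',inv(408,339,.082),'ledge',inv(268,78,.064),inv(547,78,.064),'sides',inv(240,100,.082),inv(580,100,.082))
print('tool in well',(Rw.T@(tool()[:2,3]-o)).round(4))
E
```

```text
drain [324.7, 92.0] rear outer [325.1, 167.8] [369.1, 166.8] ledge fronts [390.2, 36.7] [258.7, 37.5] rear inner top [325.1, 158.8]
lip [-0.0676, -0.0004] drain [-0.0005, -0.0008] rear outer [0.0869, -0.0013] ledge [-0.0506, -0.0751] [-0.0498, 0.0736] sides [-0.0358, -0.0863] [-0.0348, 0.0871]
tool in well [ 0.1102 -0.    ]
```

Emit:
play_rows --pt "30 45 0 0 -0.005" --pt "30 90 0 0 -0.005" --pt "30 90 0 40 -0.005" --pt "30 90 0 80 -0.005" --pt "30 90 0 120 -0.005" --pt "30 90 0 134 -0.005" --pt "30 90 0 134 -0.005" --pt "30 90 0 134 -0.005"

```text
time: 22.4
tool_pos: [0.5661, 0.045, 0.1165]
tool_rot: [-3.14, -0.003, -2.891]
wrist_force: [0.3, 0.0, -2.7]
opening: 0.416
```

```bash
cat >> h.py <<'E'
o=np.array([.5465,.0398]);yw_=.249;Rw=np.array([[np.cos(yw_),-np.sin(yw_)],[np.sin(yw_),np.cos(yw_)]])
def inw(): T=tool(); print('tool in well',(Rw.T@(T[:2,3]-o)).round(4),'z',T[2,3].round(4),'yaw rel pi',round((np.arctan2(T[1,0],T[0,0])-yw_)%(2*np.pi)-np.pi,4))
E
python3 - <<'E'
from h import *
st(); inw(); c=cap('wrist','w9'); pitch(c,(150,40,500,190))
cv2.imwrite('pics/w9c.png',cv2.resize(c['img'][:260,120:520,::-1],None,fx=2,fy=2,interpolation=cv2.INTER_CUBIC))
E
```

```text
t 22.4 pos [0.5661 0.045  0.1165] rot [-3.140e+00 -3.000e-03 -2.891e+00] F [ 0.3  0.  -2.7] M [0.1  0.01 0.02] open 39.5 j [-0.04  0.53  1.8  -0.    0.81 -1.85]
tool in well [0.0202 0.0003] z 0.1165 yaw rel pi 0.0015
yel [324.  116.4] [ 192  101  265   32 8369] 
edge px [[192.0, 101.0], [456.0, 101.0]] edge world [0.486  0.0239 0.1032] in tool [ 0.0827 -0.0006  0.0136]
```

View pics/w9c.png

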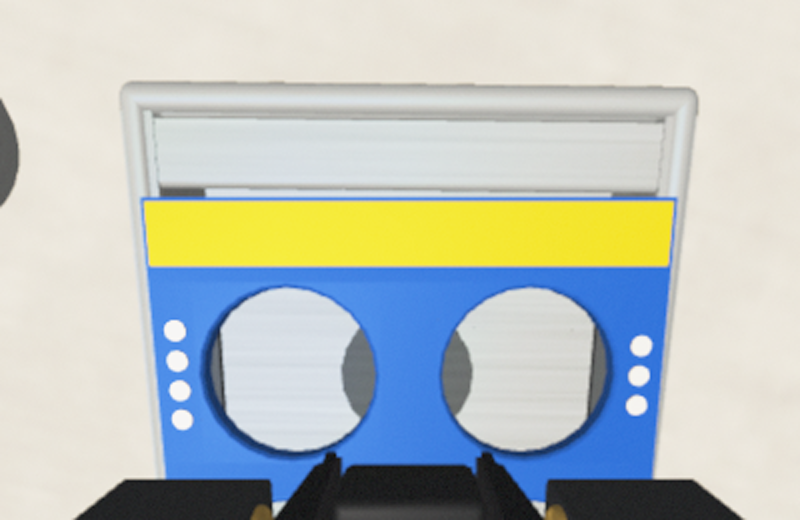

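Emit:
play_rows --pt "30 0 0 10 0.012" --pt "30 0 0 18 0.012" --pt "30 0 0 22 0.012" --pt "30 0 0 23 0.012" --pt "30 0 0 24 0.012" --pt "30 0 0 24 0.012"

```text
time: 23.2
tool_pos: [0.5661, 0.0449, 0.0926]
tool_rot: [-3.14, -0.003, -2.903]
wrist_force: [0.5, 1.0, -2.8]
opening: 0.419
```

Emit:
play_rows --pt "30 0 0 1 0" --pt "30 0 0 2 0" --pt "30 0 0 2 0"

```text
time: 23.58
tool_pos: [0.566, 0.0449, 0.0906]
tool_rot: [-3.14, -0.003, -2.903]
wrist_force: [-0.4, 0.1, -1.7]
opening: 0.418
```

```bash
python3 - <<'E'
from h import *
st(); inw(); c=cap('wrist','w10'); pitch(c,(150,40,500,190))
E
```

```text
t 23.57 pos [0.566  0.0449 0.0906] rot [-3.140e+00 -3.000e-03 -2.903e+00] F [-0.4  0.1 -1.7] M [ 0.03  0.11 -0.01] open 39.8 j [-0.04  0.57  1.82 -0.    0.76 -1.84]
tool in well [0.0201 0.0001] z 0.0906 yaw rel pi -0.0107
yel [323.8 121.1] [ 198  106  252   31 7586] 
edge px [[198.0, 106.0], [449.0, 106.0]] edge world [0.4879 0.0249 0.0686] in tool [ 0.0806 -0.0009  0.0223]
```

Emit:
play_rows --pt "30 5 0 0 0" --pt "30 10 0 0 0" --pt "30 15 0 0 0" --pt "30 19 0 0 0" --pt "30 22 0 0 0" --pt "30 22 0 0 0" --pt "30 22 0 0 0"

```text
time: 24.5
tool_pos: [0.5448, 0.0397, 0.0907]
tool_rot: [-3.14, -0.003, -2.903]
wrist_force: [-1.0, -0.1, -3.8]
opening: 0.419
```

```bash
python3 - <<'E'
from h import *
st(); inw(); c=cap('wrist','w11')
cv2.imwrite('pics/w11c.png',cv2.resize(c['img'][:260,120:520,::-1],None,fx=1.5,fy=1.5,interpolation=cv2.INTER_CUBIC))
E
```

```text
t 24.5 pos [0.5448 0.0397 0.0907] rot [-3.140e+00 -3.000e-03 -2.903e+00] F [-1.  -0.1 -3.8] M [ 0.04  0.02 -0.01] open 39.8 j [-0.05  0.54  1.88 -0.    0.73 -1.85]
tool in well [-0.0017  0.0003] z 0.0907 yaw rel pi -0.0106
```

View pics/w11c.png

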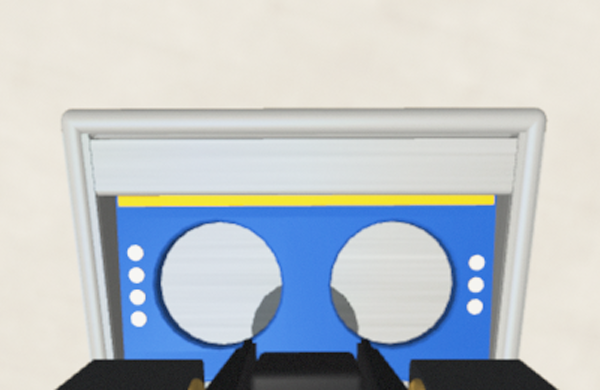

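Emit:
play_rows --pt "30 0 0 3 0" --pt "30 0 0 6 0" --pt "30 0 0 8 0" --pt "30 0 0 10 0" --pt "30 0 0 11 0" --pt "30 0 0 11 0"

```text
time: 25.3
tool_pos: [0.5449, 0.0397, 0.0797]
tool_rot: [-3.14, -0.003, -2.903]
wrist_force: [2.3, 0.2, 0.2]
opening: 0.422
```

```bash
python3 - <<'E'
from h import *
st(); inw(); c=cap('wrist','w12')
cv2.imwrite('pics/w12c.png',cv2.resize(c['img'][:260,120:520,::-1],None,fx=1.5,fy=1.5,interpolation=cv2.INTER_CUBIC))
E
```

```text
t 25.3 pos [0.5449 0.0397 0.0797] rot [-3.140e+00 -3.000e-03 -2.903e+00] F [2.3 0.2 0.2] M [ 0.13 -0.2   0.02] open 40.1 j [-0.05  0.56  1.88 -0.    0.7  -1.85]
tool in well [-0.0016  0.0003] z 0.0797 yaw rel pi -0.0107
```

Emit:
play_rows --pt "30 0 0 1 0" --pt "30 0 0 1 0" --pt "70 0 0 1 0" --pt "70 0 0 1 0" --pt "70 0 0 1 0" --pt "70 0 0 1 0" --pt "70 0 0 -30 0" --pt "70 0 0 -80 0" --pt "70 0 0 -130 0" --pt "70 0 0 -130 0"

```text
time: 26.6
tool_pos: [0.5463, 0.04, 0.2131]
tool_rot: [-3.138, 0.003, -2.903]
wrist_force: [0.2, 0.0, 0.0]
opening: 0.735
```

```bash
python3 - <<'E'
from h import *
st(); inw(); c=cap('wrist','w13'); s=cap('side','s13')
a=cv2.resize(c['img'][:300,120:520],(400,300)); b=cv2.resize(s['img'][160:250,250:370],(400,300),interpolation=cv2.INTER_CUBIC)
cv2.imwrite('pics/v13.png',np.hstack([a,b])[:,:,::-1])
E
```

```text
t 26.6 pos [0.5463 0.04   0.2131] rot [-3.138e+00  3.000e-03 -2.903e+00] F [0.2 0.  0. ] M [ 0.02  0.04 -0.04] open 69.9 j [-0.05  0.38  1.75 -0.    1.   -1.85]
tool in well [-0.0001  0.0003] z 0.2131 yaw rel pi -0.0105
```

View pics/v13.png

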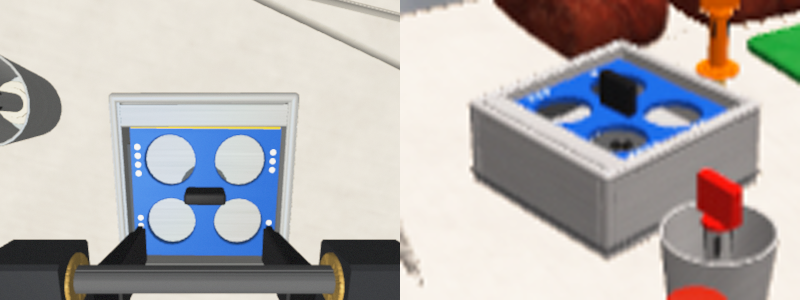

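```bash
cat >> h.py <<'E'
RK={1:(33,36),2:(33,-36),3:(-33,36),4:(-33,-36)}
def holes(c,o=o,yaw=.24,z=.072,dv=None):
    """fit circle to blue boundary around each predicted hole; returns world centres"""
    h=cv2.cvtColor(c['img'],cv2.COLOR_RGB2HSV); b=cv2.inRange(h,(100,90,40),(130,255,255)); out={}
    for k,(x,y) in RK.items():
        p=np.append(o+np.array([[np.cos(yaw),-np.sin(yaw)],[np.sin(yaw),np.cos(yaw)]])@np.array([x,y])/1000,z)
        pts=[]
        for a in np.arange(0,6.28,.06):
            for r in np.arange(.012,.036,.0003):
                q=p+[r*np.cos(a),r*np.sin(a),0]; u,v=proj(c,q).round().astype(int)
                if not(0<=u<640 and 0<=v<235): break
                if b[v,u]:
                    pts.append(q[:2]); break
        pts=np.array(pts)
        if len(pts)<30: print(k,'few',len(pts)); continue
        for _ in range(4):
            A=np.c_[2*pts,np.ones(len(pts))]; s=np.linalg.lstsq(A,(pts**2).sum(1),rcond=None)[0]; R_=np.sqrt(s[2]+s[:2]@s[:2]); e=abs(np.linalg.norm(pts-s[:2],axis=1)-R_); pts=pts[e<max(.0015,1.5*np.median(e))]
        out[k]=s[:2]; print('hole',k,s[:2].round(4),'R',R_.round(4),len(pts),'in well',(Rw.T@(s[:2]-globals()['o'])).round(4))
    return out
E
python3 - <<'E'
from h import *
H=holes(load('w13'))
go(.5437,-.30,.22,1.81)
E
```

```text
hole 1 [0.5674 0.0806] R 0.0254 69 in well [0.0303 0.0344]
hole 2 [0.5834 0.0119] R 0.0253 70 in well [ 0.0289 -0.0361]
hole 3 [0.504  0.0657] R 0.0255 105 in well [-0.0348  0.0356]
hole 4 [ 0.5201 -0.0031] R 0.0254 105 in well [-0.0362 -0.0351]
row [81.4, -330.2, -9.6] 1.57 rows 9
```

Emit:
play_rows --pt "65 0 0 -60 0.17" --pt "65 0 -50 -70 0.34" --pt "65 20 -90 -60 0.51" --pt "65 40 -150 -40 0.68" --pt "65 60 -210 -20 0.85" --pt "65 81 -270 -10 1.02" --pt "65 81 -330 -10 1.19" --pt "65 81 -330 -10 1.36" --pt "65 81 -330 -10 1.53" --pt "65 81 -330 -10 1.57"

```text
time: 27.95
tool_pos: [0.5434, -0.2998, 0.2181]
tool_rot: [-3.137, -0.001, 1.806]
wrist_force: [0.1, 0.2, 1.1]
opening: 0.685
```

```bash
cat >> h.py <<'E'
def capfind(c,lo,hi,roi,z,d=.045):
    "cap top disc: fit min circle to blob, cast to z"
    p,m=blob(c,lo,hi,roi,'cap',z); q=np.argwhere(m)[:,::-1].astype(np.float32); (u,v),r=cv2.minEnclosingCircle(q); w=onz(c,u,v,z); e=np.linalg.norm(onz(c,u+r,v,z)-w); print('circle',round(u,1),round(v,1),round(r,1),w.round(4),'R',e.round(4)); return w
E
python3 - <<'E'
from h import *
st(); c=cap('wrist','w14')
capfind(c,(18,120,60),(33,255,255),(150,0,500,240),.1)
print('expect',proj(c,[.5437,-.383,.1]))
E
```

```text
t 27.95 pos [ 0.5434 -0.2998  0.2181] rot [-3.137e+00 -1.000e-03  1.806e+00] F [0.1 0.2 1.1] M [-0.09  0.07 -0.  ] open 65.1 j [-0.61  0.48  1.56 -0.    1.1  -0.84]
cap noneTraceback (most recent call last):
  File "<stdin>", line 3, in <module>
  File "h.py", line 64, in capfind
    p,m=blob(c,lo,hi,roi,'cap',z); q=np.argwhere(m)[:,::-1].astype(np.float32); (u,v),r=cv2.minEnclosingCircle(q); w=onz(c,u,v,z); e=np.linalg.norm(onz(c,u+r,v,z)-w); print('circle',round(u,1),round(v,1),round(r,1),w.round(4),'R',e.round(4)); return w
                                                                                        ~~~~~~~~~~~~~~~~~~~~~~^^^
cv2.error: OpenCV(4.12.0) /io/opencv/modules/imgproc/src/shapedescr.cpp:201: error: (-215:Assertion failed) count >= 0 && (depth == CV_32F || depth == CV_32S) in function 'minEnclosingCircle'
```

Emit:
play_rows --pt "65 -145 -40 0 0" --pt "65 -145 -40 0 0" --pt "65 -145 -40 0 0" --pt "65 -145 -40 0 0" --pt "65 -145 -40 0 0"

```text
time: 28.62
tool_pos: [0.5383, -0.449, 0.2172]
tool_rot: [-3.136, -0.002, 1.807]
wrist_force: [0.2, 0.1, 0.5]
opening: 0.682
```

```bash
python3 - <<'E'
from h import *
st(); c=cap('wrist','w14')
print('expect',proj(c,[.5437,-.383,.1]))
w=capfind(c,(18,120,60),(33,255,255),(150,0,500,240),.1)
go(w[0],w[1],.218,1.81)
r=capfind(c,(0,120,60),(8,255,255),(0,0,640,240),.108)
E
```

```text
t 28.62 pos [ 0.5383 -0.449   0.2172] rot [-3.136e+00 -2.000e-03  1.807e+00] F [0.2 0.1 0.5] M [-0.1   0.1  -0.02] open 64.8 j [-0.79  0.6   1.34 -0.    1.2  -1.02]
expect [347.02660173 132.67998024]
cap [346.5 130.9] [ 324  108   47   48 1505] [ 0.5428 -0.3816  0.1   ]
circle 347.4 131.7 23.7 [ 0.5438 -0.382   0.1   ] R 0.0219
row [63.6, 20.8, -0.3] -0.003 rows 2
cap [243.2   5.6] [221   0  44  15 476] [ 0.435  -0.3047  0.108 ]
circle 242.5 1.5 21.6 [ 0.4339 -0.3018  0.108 ] R 0.0176
```

Emit:
play_rows --pt "65 63.5 20.8 0 0" --pt "65 63.5 20.8 0 0" --pt "65 63.5 20.8 60 0" --pt "65 63.5 20.8 120 0" --pt "65 63.5 20.8 160 0" --pt "65 63.5 20.8 166 0" --pt "65 63.5 20.8 166 0" --pt "65 63.5 20.8 166 0"

```text
time: 29.68
tool_pos: [0.5437, -0.3826, 0.0538]
tool_rot: [-3.138, 0.001, 1.807]
wrist_force: [0.2, -0.4, -0.6]
opening: 0.683
```

```bash
python3 - <<'E'
from h import *
st(); go(.5438,-.382,.051)
E
```

```text
t 29.68 pos [ 0.5437 -0.3826  0.0538] rot [-3.138e+00  1.000e-03  1.807e+00] F [ 0.2 -0.4 -0.6] M [-0.12  0.    0.06] open 65.0 j [-0.71  0.72  1.59 -0.    0.83 -0.94]
row [0.6, 0.2, 2.8] 0 rows 1
```

Emit:
play_rows --pt "30 0 0 0 0" --pt "30 0 0 0 0" --pt "30 0 0 0 0" --pt "30 0 0 0 0" --pt "30 0 0 -30 0" --pt "30 0 0 -80 0" --pt "30 0 0 -140 0" --pt "30 0 0 -160 0" --pt "30 0 0 -160 0" --grip_force 20

```text
time: 30.8
tool_pos: [0.5444, -0.3826, 0.2151]
tool_rot: [-3.139, 0.003, 1.807]
wrist_force: [0.5, 0.5, -1.9]
opening: 0.503
```

```bash
python3 - <<'E'
from h import *
st(); go(.56,-.10,.25,1.81)
E
```

```text
t 30.8 pos [ 0.5444 -0.3826  0.2151] rot [-3.139e+00  3.000e-03  1.807e+00] F [ 0.5  0.5 -1.9] M [-0.01  0.02  0.06] open 47.8 j [-0.71  0.55  1.45 -0.    1.14 -0.95]
row [271.0, 81.3, -35.9] -0.003 rows 5
```

Emit:
play_rows --pt "30 50 10 -36 0" --pt "30 110 30 -36 0" --pt "30 170 50 -36 0" --pt "30 230 70 -36 0" --pt "30 271 91 -36 0" --pt "30 271 91 -36 0" --pt "30 271 91 -36 0" --pt "30 271 91 -36 0"

```text
time: 31.8
tool_pos: [0.5692, -0.0988, 0.2494]
tool_rot: [-3.139, 0.002, 1.806]
wrist_force: [0.9, 0.3, -0.7]
opening: 0.504
```

```bash
python3 - <<'E'
from h import *
st(); c=cap('wrist','w15'); H=holes(c)
for k in (2,): go(H[k][0],H[k][1],.25); go(H[k][0],H[k][1],.0905)
E
```

```text
t 31.8 pos [ 0.5692 -0.0988  0.2494] rot [-3.139e+00  2.000e-03  1.806e+00] F [ 0.9  0.3 -0.7] M [-0.09  0.05 -0.02] open 47.9 j [-0.28  0.39  1.63 -0.    1.12 -0.52]
hole 1 [0.5708 0.0756] R 0.0252 87 in well [0.0324 0.0287]
hole 2 [0.5877 0.0066] R 0.0254 105 in well [ 0.0317 -0.0423]
hole 3 [0.5077 0.0602] R 0.0253 88 in well [-0.0326  0.0293]
hole 4 [ 0.5246 -0.0089] R 0.0256 105 in well [-0.0332 -0.0418]
row [98.2, 42.5, -0.8] 0 rows 2
row [98.6, 43.0, 158.7] 0 rows 4
```

Emit:
play_rows --pt "30 38 30 0 0.03" --pt "30 38 30 0 0.03" --pt "30 38 30 0 0.03" --pt "30 38 30 0 0.03"

```text
time: 32.35
tool_pos: [0.5892, -0.0558, 0.2494]
tool_rot: [-3.139, 0.003, 1.775]
wrist_force: [0.0, -0.4, -1.3]
opening: 0.503
```

```bash
python3 - <<'E'
from h import *
st(); c=cap('wrist','w16'); H=holes(c)
s=load('s13'); print('side view:'); 
from h import proj
# predicted red pipe etc; rack holes in side view s13
hs=cv2.cvtColor(s['img'],cv2.COLOR_RGB2HSV); b=cv2.inRange(hs,(100,90,40),(130,255,255)); b[:, :250]=0; b[:,370:]=0; b[:160]=0; b[250:]=0
q=np.argwhere(b)[:,::-1]; print('blue bbox side',q.min(0),q.max(0))
for n,oo in (('kin',(.545,.0397)),('w15',(.5477,.0334))):
    Rr=np.array([[np.cos(.235),-np.sin(.235)],[np.sin(.235),np.cos(.235)]])
    print(n,[proj(s,np.append(np.array(oo)+Rr@[x,y],.072)).round(1).tolist() for x,y in((-.066,.076),(.072,.076),(.072,-.076))])
g=cv2.inRange(hs,(0,0,0),(180,255,45)); n,l,stt,ce=cv2.connectedComponentsWithStats(g[175:215,295:330]); print('dark',[(ce[i]+[295,175],stt[i][4]) for i in range(1,n) if stt[i][4]>20]); print('grip pred',proj(s,[.545,.0397,.064+.025]),proj(s,[.5477,.0334,.089]))
E
```

```text
t 32.35 pos [ 0.5892 -0.0558  0.2494] rot [-3.139e+00  3.000e-03  1.775e+00] F [ 0.  -0.4 -1.3] M [-0.06  0.   -0.05] open 47.8 j [-0.2   0.41  1.6  -0.    1.13 -0.41]
hole 1 [0.5712 0.0763] R 0.0254 105 in well [0.0329 0.0292]
hole 2 [0.588  0.0074] R 0.0256 105 in well [ 0.0322 -0.0416]
hole 3 [0.5081 0.0607] R 0.0254 105 in well [-0.032   0.0298]
hole 4 [ 0.5249 -0.0079] R 0.0256 105 in well [-0.0327 -0.0409]
side view:
blue bbox side [285 177] [347 207]
kin [[281.3, 191.0], [315.4, 177.2], [350.5, 193.6]]
w15 [[283.0, 191.7], [317.2, 177.7], [352.5, 194.3]]
dark [(array([314.53846154, 187.21153846]), np.int32(104))]
grip pred [314.92773969 187.52686595] [316.78417412 188.17476783]
```

```bash
python3 - <<'E'
from h import *
s=cap('side','s17'); s0=load('s13')
for n,c in (('s13',s0),('s17',s)):
    hs=cv2.cvtColor(c['img'],cv2.COLOR_RGB2HSV)
    g=cv2.inRange(hs,(0,0,0),(180,255,45)); k,l,stt,ce=cv2.connectedComponentsWithStats(g[175:215,295:330]); print(n,'dark',[((ce[i]+[295,175]).round(1),stt[i][4]) for i in range(1,k) if stt[i][4]>20])
    b=cv2.inRange(hs,(100,90,40),(130,255,255)); b[:, :250]=0; b[:,370:]=0; b[:160]=0; b[250:]=0
    q=np.argwhere(b)[:,::-1]; print('blue bbox',q.min(0),q.max(0),q.mean(0),len(q))
a=[cv2.resize(c['img'][140:260,260:400],(400,343),interpolation=cv2.INTER_CUBIC) for c in (s0,s)]
cv2.imwrite('pics/v17.png',np.hstack(a)[:,:,::-1])
d=cv2.absdiff(s0['img'],s['img']).max(2); print('well wall diff', (d[205:235,272:330]>25).sum(), 'beaker diff',(d[215:262,328:362]>25).sum())
E
```

```text
s13 dark [(array([314.5, 187.2]), np.int32(104))]
blue bbox [285 177] [347 207] [316.89156627 190.81626506] 664
s17 dark [(array([316.3, 187.7]), np.int32(105))]
blue bbox [286 177] [348 207] [317.4140625 190.7609375] 640
well wall diff 18 beaker diff 0
```

```bash
python3 - <<'E'
from h import *
go(.5877,.0082,.25,1.81);go(.5877,.0082,.133)
E
```

```text
row [62.8, 11.4, -0.7] -0.035 rows 2
row [63.1, 11.7, 116.3] 0 rows 3
```

Emit:
play_rows --pt "30 30 6 0 -0.035" --pt "30 62.8 11.5 0 -0.035" --pt "30 62.8 11.5 0 -0.035" --pt "30 63 11.5 50 -0.035" --pt "30 63 11.5 100 -0.035" --pt "30 63 11.5 116 -0.035" --pt "30 63 11.5 121 -0.035" --pt "30 63 11.5 126 -0.035" --pt "30 63 11.5 130 -0.035" --pt "30 63 11.5 130 -0.035"

```text
time: 33.7
tool_pos: [0.5877, 0.008, 0.1197]
tool_rot: [-3.139, 0.003, 1.81]
wrist_force: [0.7, 0.0, -1.4]
opening: 0.502
```

```bash
python3 - <<'E'
from h import *
st();go(.5877,.0082,.0905)
E
```

```text
t 33.7 pos [0.5877 0.008  0.1197] rot [-3.139e+00  3.000e-03  1.810e+00] F [ 0.7  0.  -1.4] M [-0.12 -0.    0.01] open 47.7 j [-0.1   0.55  1.75 -0.    0.84 -0.33]
row [0.3, 0.1, 29.2] 0 rows 1
```

Emit:
play_rows --pt "30 0 0 8 0" --pt "30 0 0 16 0" --pt "30 0 0 22 0" --pt "30 0 0 26 0" --pt "30 0 0 28.5 0" --pt "30 0 0 28.5 0" --pt "30 0 0 28.5 0"

```text
time: 34.58
tool_pos: [0.5877, 0.0079, 0.0914]
tool_rot: [-3.14, 0.003, 1.81]
wrist_force: [0.8, -0.3, -1.6]
opening: 0.503
```

```bash
python3 - <<'E'
from h import *
st()
E
```

```text
t 34.58 pos [0.5877 0.0079 0.0914] rot [-3.14e+00  3.00e-03  1.81e+00] F [ 0.8 -0.3 -1.6] M [-0.1   0.02 -0.01] open 47.9 j [-0.1   0.59  1.77 -0.    0.78 -0.33]
```

Emit:
play_rows --pt "30 0 0 1.5 0" --pt "30 0 0 1.5 0" --pt "60 0 0 1.5 0" --pt "60 0 0 1.5 0" --pt "60 0 0 1.5 0" --pt "60 0 0 1.5 0" --pt "60 0 0 -40 0" --pt "60 0 0 -100 0" --pt "60 0 0 -150 0" --pt "60 0 0 -150 0"

```text
time: 35.83
tool_pos: [0.5891, 0.0083, 0.2452]
tool_rot: [3.137, 0.005, 1.81]
wrist_force: [-0.6, -0.2, -0.1]
opening: 0.63
```

```bash
python3 - <<'E'
from h import *
st(); s=cap('side','s18'); t=cap('top','t18')
a,_=blob(t,(18,120,60),(33,255,255),(280,165,350,235),'yelT',.136); b,_=blob(s,(18,120,60),(33,255,255),(290,140,380,215),'yelS')
if a is not None: print(tri(t,a,s,b))
print('pred side cap mid',proj(s,[.5877,.008,.128]))
go(.437,-.35,.23,1.81)
E
```

```text
t 35.83 pos [0.5891 0.0083 0.2452] rot [3.137 0.005 1.81 ] F [-0.6 -0.2 -0.1] M [-0.06  0.02  0.05] open 59.9 j [-0.1   0.41  1.61 -0.    1.11 -0.33]
yelT none
yelS [333.1 177.2] [326 171  15  13 163] 
pred side cap mid [333.19438717 176.48107123]
row [-312.5, -231.2, 12.5] -0.0 rows 7
```

Emit:
play_rows --pt "65 -312 -231 12 0" --pt "65 -312 -231 12 0" --pt "65 -312 -231 12 0" --pt "65 -312 -231 12 0" --pt "65 -312 -231 12 0" --pt "65 -312 -231 12 0" --pt "65 -312 -231 12 0" --pt "65 -312 -231 12 0" --pt "65 -312 -231 12 0"

```text
time: 37.05
tool_pos: [0.4375, -0.3481, 0.2299]
tool_rot: [-3.139, 0.002, 1.811]
wrist_force: [-0.5, 0.8, 0.1]
opening: 0.683
```

```bash
python3 - <<'E'
from h import *
st(); c=cap('wrist','w19')
w=capfind(c,(0,120,60),(8,255,255),(150,0,500,240),.108); print(proj(c,[.425,-.284,.108]))
go(w[0],w[1],.0538)
print(c['img'][[proj(c,[.448,-.391,.085]).astype(int)[1]],[proj(c,[.448,-.391,.085]).astype(int)[0]]])
E
```

```text
t 37.05 pos [ 0.4375 -0.3481  0.2299] rot [-3.139e+00  2.000e-03  1.811e+00] F [-0.5  0.8  0.1] M [-0.06  0.03 -0.09] open 64.9 j [-0.79  0.38  1.7  -0.    1.06 -1.03]
cap [327.1 128.4] [ 305  105   46   48 1694] [ 0.4244 -0.2831  0.108 ]
circle 326.5 128.4 23.7 [ 0.4238 -0.2833  0.108 ] R 0.0222
[327.54425051 129.45653703]
row [66.6, 2.3, 176.3] 0 rows 4
[[226 227 225]]
```

Emit:
play_rows --pt "65 66 2.5 0 0" --pt "65 66 2.5 0 0" --pt "65 66 2.5 60 0" --pt "65 66 2.5 120 0" --pt "65 66 2.5 165 0" --pt "65 66 2.5 174 0" --pt "65 66 2.5 174 0" --pt "65 66 2.5 174 0"

```text
time: 38.1
tool_pos: [0.4249, -0.2843, 0.0577]
tool_rot: [-3.141, 0.005, 1.812]
wrist_force: [-0.7, 0.8, 0.3]
opening: 0.685
```

Emit:
play_rows --pt "30 0 0 0 0" --pt "30 0 0 0 0" --pt "30 0 0 0 0" --pt "30 0 0 0 0" --pt "30 0 0 -30 0" --pt "30 0 0 -80 0" --pt "30 0 0 -140 0" --pt "30 0 0 -190 0" --pt "30 0 0 -190 0"

```text
time: 39.22
tool_pos: [0.4256, -0.2841, 0.2511]
tool_rot: [3.138, 0.01, 1.812]
wrist_force: [-0.0, -0.1, -2.4]
opening: 0.466
```

```bash
python3 - <<'E'
from h import *
st(); go(.52,-.04,.25,1.81)
E
```

```text
t 39.23 pos [ 0.4256 -0.2841  0.2511] rot [3.138 0.01  1.812] F [-0.  -0.1 -2.4] M [-0.07  0.05 -0.  ] open 44.3 j [-0.72  0.29  1.79 -0.    1.06 -0.96]
row [214.5, 149.9, -0.6] 0.002 rows 5
```

Emit:
play_rows --pt "30 214 150 0 0" --pt "30 214 150 0 0" --pt "30 214 150 0 0" --pt "30 214 150 0 0" --pt "30 214 150 0 0" --pt "30 214 150 0 0" --pt "30 214 150 0 0"

```text
time: 40.1
tool_pos: [0.5197, -0.0417, 0.2489]
tool_rot: [3.139, 0.01, 1.811]
wrist_force: [-0.2, 0.1, -1.1]
opening: 0.472
```

```bash
python3 - <<'E'
from h import *
st(); c=cap('wrist','w20'); H=holes(c,o=np.array([.5475,.034]))
h=H.get(3); y=capfind(c,(18,120,60),(33,255,255),(150,0,640,240),.136)
s=cap('side','s20'); hs=cv2.cvtColor(s['img'],cv2.COLOR_RGB2HSV); g=cv2.inRange(hs,(0,0,0),(180,255,45)); k,l,stt,ce=cv2.connectedComponentsWithStats(g[175:215,295:330]); print('dark',[((ce[i]+[295,175]).round(1),stt[i][4]) for i in range(1,k) if stt[i][4]>20])
go(h[0],h[1],.25)
E
```

```text
t 40.1 pos [ 0.5197 -0.0417  0.2489] rot [3.139 0.01  1.811] F [-0.2  0.1 -1.1] M [-0.13  0.03 -0.01] open 44.9 j [-0.2   0.31  1.77 -0.01  1.06 -0.44]
hole 1 [0.5699 0.0765] R 0.0254 105 in well [0.0317 0.0298]
hole 2 [0.5891 0.0074] R 0.0268 49 in well [ 0.0333 -0.0419]
hole 3 [0.5067 0.061 ] R 0.0256 105 in well [-0.0333  0.0304]
hole 4 [ 0.5236 -0.0077] R 0.0256 105 in well [-0.0339 -0.0403]
cap [404.4 162.5] [ 381  140   50   47 1623] [0.5846 0.0097 0.136 ]
circle 405.4 162.8 25.2 [0.5856 0.0097 0.136 ] R 0.0235
dark [(array([316.3, 187.7]), np.int32(105))]
row [102.9, 11.7, -1.7] 0 rows 2
```

```bash
python3 - <<'E'
from h import *
go(.5075,.061,.25,1.81)
E
```

```text
row [102.8, 12.4, -1.7] 0.0 rows 2
```

Emit:
play_rows --pt "30 50 6 0 0" --pt "30 103 12.4 0 0" --pt "30 103 12.4 0 0" --pt "30 103 12.4 50 0" --pt "30 103 12.4 100 0" --pt "30 103 12.4 108 0" --pt "30 103 12.4 108 0"

```text
time: 41.08
tool_pos: [0.5086, 0.0595, 0.141]
tool_rot: [3.139, 0.01, 1.809]
wrist_force: [0.5, -0.2, -0.8]
opening: 0.466
```

```bash
python3 - <<'E'
from h import *
st();go(.5075,.061,.124,1.81);go(.5075,.061,.095,1.81)
E
```

```text
t 41.08 pos [0.5086 0.0595 0.141 ] rot [3.139 0.01  1.809] F [ 0.5 -0.2 -0.8] M [-0.02  0.05  0.05] open 44.3 j [-0.01  0.43  1.92 -0.01  0.79 -0.24]
row [1.9, -0.7, 17.0] -0.001 rows 1
row [2.2, -0.8, 46.0] -0.001 rows 1
```

Emit:
play_rows --pt "30 2 -0.7 3 0" --pt "30 2 -0.7 8 0" --pt "30 2 -0.7 13 0" --pt "30 2 -0.7 17 0" --pt "30 2 -0.7 20 0" --pt "30 2 -0.7 20 0"

```text
time: 41.82
tool_pos: [0.5074, 0.0611, 0.1208]
tool_rot: [3.139, 0.01, 1.809]
wrist_force: [-0.5, -0.5, -0.5]
opening: 0.462
```

```bash
python3 - <<'E'
from h import *
st();go(.5075,.061,.095,1.81)
E
```

```text
t 41.83 pos [0.5074 0.0611 0.1208] rot [3.139 0.01  1.809] F [-0.5 -0.5 -0.5] M [-0.07  0.02 -0.02] open 43.9 j [-0.    0.46  1.94 -0.01  0.74 -0.23]
row [0.2, 0.0, 25.8] -0.001 rows 1
```

Emit:
play_rows --pt "30 0 0 8 0" --pt "30 0 0 16 0" --pt "30 0 0 22 0" --pt "30 0 0 25 0" --pt "30 0 0 26.5 0" --pt "30 0 0 26.5 0" --pt "30 0 0 26.5 0"

```text
time: 42.7
tool_pos: [0.5076, 0.0609, 0.0943]
tool_rot: [3.139, 0.01, 1.809]
wrist_force: [0.4, 0.2, -1.0]
opening: 0.468
```

Emit:
play_rows --pt "60 0 0 0 0" --pt "60 0 0 0 0" --pt "60 0 0 0 0" --pt "60 0 0 0 0" --pt "60 0 0 -40 0" --pt "60 0 0 -100 0" --pt "60 0 0 -140 0" --pt "60 0 0 -140 0"

```text
time: 43.7
tool_pos: [0.5079, 0.0622, 0.2371]
tool_rot: [3.133, 0.011, 1.809]
wrist_force: [-0.0, 1.5, -0.1]
opening: 0.632
```

```bash
python3 - <<'E'
from h import *
st(); s=cap('side','s21'); blob(s,(0,120,60),(8,255,255),(270,140,330,215),'redS'); blob(s,(18,120,60),(33,255,255),(290,140,380,215),'yelS'); print('pred mid',proj(s,[.5075,.062,.134]))
go(.456,-.455,.23,1.81)
E
```

```text
t 43.7 pos [0.5079 0.0622 0.2371] rot [3.133 0.011 1.809] F [-0.   1.5 -0.1] M [-0.13  0.09  0.  ] open 60.1 j [-0.    0.3   1.81 -0.01  1.02 -0.24]
redS [305.4 157.1] [ 277  140   53   41 1463] 
yelS [333.1 177.2] [326 171  15  13 163] 
pred mid [299.70662669 173.53208446]
row [-490.4, -171.7, 9.4] -0.001 rows 9
```

Emit:
play_rows --pt "65 -490 -172 9 0" --pt "65 -490 -172 9 0" --pt "65 -490 -172 9 0" --pt "65 -490 -172 9 0" --pt "65 -490 -172 9 0" --pt "65 -490 -172 9 0" --pt "65 -490 -172 9 0" --pt "65 -490 -172 9 0" --pt "65 -490 -172 9 0" --pt "65 -490 -172 9 0"

```text
time: 45.0
tool_pos: [0.4551, -0.4548, 0.2286]
tool_rot: [3.138, 0.008, 1.808]
wrist_force: [1.0, -0.8, -0.0]
opening: 0.685
```

```bash
python3 - <<'E'
from h import *
st(); c=cap('wrist','w22'); s=cap('side','s22')
print('expect',proj(c,[.448,-.391,.085]),proj(c,[.448,-.391,.0]),'tcp',proj(c,tool()[:3,3]))
a=cv2.resize(c['img'][40:240,220:420],(400,400),interpolation=cv2.INTER_CUBIC); b=cv2.resize(s['img'][145:245,260:360],(400,400),interpolation=cv2.INTER_CUBIC)
cv2.imwrite('pics/v22.png',np.hstack([a,b])[:,:,::-1])
E
```

```text
t 45.0 pos [ 0.4551 -0.4548  0.2286] rot [3.138 0.008 1.808] F [ 1.  -0.8 -0. ] M [-0.06  0.09 -0.02] open 65.1 j [-0.89  0.5   1.5   0.    1.13 -1.12]
expect [331.4125745  129.94751368] [329.5947137  128.77440834] tcp [325.70874215 242.14008519]
```

View pics/v22.png

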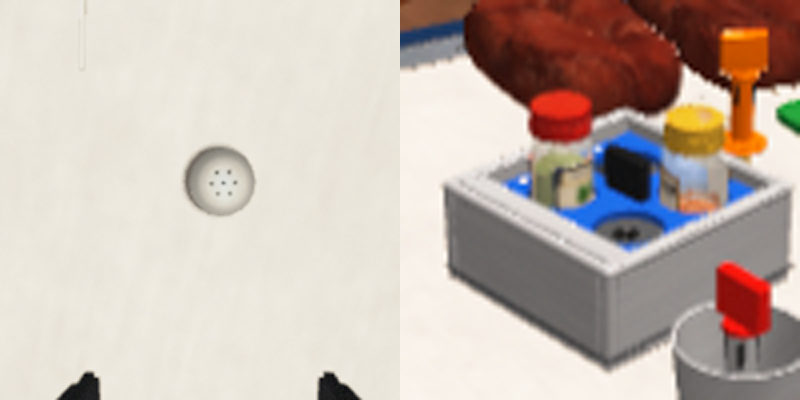

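Both jars stand upright in holes 3 and 2. The shaker's dome dots are at (331.5,131), close to the expected (331,130).

```bash
python3 - <<'E'
from h import *
c=load('w22'); w=onz(c,331.3,130.9,.09); print(w,onz(c,330,130.5,.06)); go(w[0],w[1],.2286);go(w[0],w[1],.047)
E
```

```text
[ 0.44795816 -0.39186563  0.09      ] [ 0.44741453 -0.3921829   0.06      ]
row [61.5, 6.9, 0.6] 0 rows 1
row [63.1, 6.1, 182.1] 0 rows 4
```

Emit:
play_rows --pt "65 61.5 6.9 0 0" --pt "65 61.5 6.9 0 0" --pt "65 62 6.5 60 0" --pt "65 63 6.3 120 0" --pt "65 63 6.1 170 0" --pt "65 63 6.1 178.5 0" --pt "65 63 6.1 178.5 0" --pt "65 63 6.1 178.5 0"

```text
time: 46.1
tool_pos: [0.4488, -0.3924, 0.0528]
tool_rot: [3.135, 0.012, 1.81]
wrist_force: [-0.5, 0.3, 0.2]
opening: 0.686
```

```bash
python3 - <<'E'
from h import *
st();go(.4478,-.392,.049)
E
```

```text
t 46.1 pos [ 0.4488 -0.3924  0.0528] rot [3.135 0.012 1.81 ] F [-0.5  0.3  0.2] M [-0.09  0.03  0.  ] open 65.2 j [-0.83  0.65  1.78 -0.    0.7  -1.07]
row [0.7, -0.9, 3.8] 0 rows 1
```

Emit:
play_rows --pt "65 0.7 -0.9 4.5 0" --pt "65 0.7 -0.9 4.5 0" --pt "30 0.7 -0.9 4.5 0" --pt "30 0.7 -0.9 4.5 0" --pt "30 0.7 -0.9 4.5 0" --pt "30 0.7 -0.9 4.5 0"

```text
time: 46.85
tool_pos: [0.4478, -0.392, 0.0483]
tool_rot: [3.136, 0.012, 1.81]
wrist_force: [-0.5, -1.0, 0.6]
opening: 0.376
```

Emit:
play_rows --pt "30 0 0 -30 0" --pt "30 0 0 -80 0" --pt "30 0 0 -140 0" --pt "30 0 0 -200 0" --pt "30 0 0 -200 0"

```text
time: 47.48
tool_pos: [0.447, -0.391, 0.2528]
tool_rot: [3.132, 0.018, 1.81]
wrist_force: [0.6, -0.8, -2.2]
opening: 0.372
```

```bash
python3 - <<'E'
from h import *
st(); go(.545,-.11,.25,1.81)
E
```

```text
t 47.48 pos [ 0.447  -0.391   0.2528] rot [3.132 0.018 1.81 ] F [ 0.6 -0.8 -2.2] M [-0.09  0.06 -0.  ] open 35.4 j [-0.83  0.4   1.6  -0.    1.12 -1.07]
row [249.8, 161.8, -0.3] 0.0 rows 5
```

```bash
python3 - <<'E'
from h import *
s=cap('side','s23'); s0=load('s22'); T=tool(); p=T[:3,3]
for dz in (-.048,-.02,0,.019,.042): print(dz,proj(s,p+[0,0,dz]).round(0))
u,v=proj(s,p-[0,0,.02]).astype(int)
g=cv2.cvtColor(s['img'],cv2.COLOR_RGB2GRAY)[v-45:v+35,u-30:u+30]
for r in g[::2]: print(''.join(' .:-=+*#%@'[::-1][min(9,int(x)//26)] for x in r))
print(v-45,u-30)
E
```

```text
-0.048 [379. 236.]
-0.02 [380. 224.]
0 [381. 215.]
0.019 [382. 206.]
0.042 [382. 195.]
@@@@@@@@@@@@@@@%%%%%@@@@@@%#****==@%%%%%%%%%@@@@%#%##**+++++
@@@@@@@@@@@@@@@@@@@@@@@@%%#*++++++*%%%%%%%%@@@@@%*+###******
@@@@@@@@@@@@@@@@@@@@@@#*+++*+**#**+%%%%%%%%@@@@@#*####**####
@@@@@@@@@@@@@@@@@@@@@%***#*##%#***%%%%%%%%@@@@@@#**##***####
@@@@@@@@@@@@@@%%@@@@@%###%%@@@@@%%%%%@@@@@@@@@@%*++*##***=++
@@@@@@@@@@@@@%%%%@@@@@@@@@@@@@@%*+*@@@@@@@@@@@@#=++=++++++++
###%@@@@@@@@@@%%%@@@@@@@@@@@@@@%*+*@@@@@@@@@@@@#+++-=+++++++
::..-+#%@@@@@@@@@@@@@@@@@@@@@@@%+==#%%@@@@@@@@%*++++++++++++
.:--=++-..-+%@@@@@@%#@@@@@@@@@%+.:....:*@@@@@@%++++++===++++
=++====-.    .--+%@@@@@@@@@@@@%+....  ..-%@@@@+ .-=++++++++=
=======-          +@@@@@@@@@@@%+.    ....=%@@%=    .=+++++++
=======-          =@@@@@@@@@@@%+:........:+@@*.      +++++++
=======-          :@@@@@@@@@@@%=:..::::::-#@@+      .+++++++
=======:          :@@@@@@@@@@@%+-------===%@%=    .:*#*+++++
=======:           @@@@@@@@@@@%*=========+@@%+---*+--*##*+++
=======:          .@@@@@@@@@@@%++++======#@@@%%%%%+   .:=###
=======:.         .@@@@@@@@@@@#-=====
[... 734 characters left out ...]
..                **+
++++++=---+=-       ...-=+**********=-..                 +*+
=---:-+++++=:         .....:::--:::....                   .=
+++++++++++=.             .........                         
++++++==++=-                                                
+++++=++++=.                                                
++++++++=+-                                                 
+++++==++=:                                                 
+++++++++=.                                                 
+++++++++-                                                  
++++++++=:                                                  
++++++++=.                                                  
178 350
```

Emit:
play_rows --pt "30 230 155 0 0" --pt "30 230 155 0 0" --pt "30 230 155 0 0" --pt "30 230 155 0 0" --pt "30 230 155 0 0" --pt "30 230 155 0 0" --pt "30 230 155 0 0" --pt "30 230 155 0 0"

```text
time: 48.52
tool_pos: [0.5419, -0.1312, 0.2472]
tool_rot: [3.135, 0.014, 1.809]
wrist_force: [0.1, -0.1, -1.4]
opening: 0.374
```

```bash
python3 - <<'E'
from h import *
st(); c=cap('wrist','w24'); H=holes(c,o=np.array([.5475,.034]))
s=cap('side','s24'); hs=cv2.cvtColor(s['img'],cv2.COLOR_RGB2HSV); g=cv2.inRange(hs,(0,0,0),(180,255,45)); k,l,stt,ce=cv2.connectedComponentsWithStats(g[175:215,295:330]); print('dark',[((ce[i]+[295,175]).round(1),stt[i][4]) for i in range(1,k) if stt[i][4]>20])
go(.5242,-.0075,.25,1.81);go(.5242,-.0075,.13)
E
```

```text
t 48.52 pos [ 0.5419 -0.1312  0.2472] rot [3.135 0.014 1.809] F [ 0.1 -0.1 -1.4] M [-0.1   0.05 -0.02] open 35.5 j [-0.35  0.36  1.69 -0.01  1.08 -0.59]
hole 1 [0.5708 0.0761] R 0.0257 34 in well [0.0325 0.0291]
hole 2 [0.5896 0.0088] R 0.0279 51 in well [ 0.0341 -0.0406]
hole 3 [0.5071 0.0613] R 0.0258 34 in well [-0.0328  0.0306]
hole 4 [ 0.524  -0.0095] R 0.0255 105 in well [-0.0339 -0.0422]
dark [(array([316.3, 187.7]), np.int32(105))]
row [124.2, 11.8, -4.2] -0.001 rows 2
row [125.9, 10.9, 115.8] 0 rows 3
```

Emit:
play_rows --pt "30 60 6 0 0" --pt "30 124 12 0 0" --pt "30 124 12 0 0" --pt "30 125 11.5 50 0" --pt "30 126 11 100 0" --pt "30 126 11 110 0" --pt "30 126 11 110 0"

```text
time: 49.5
tool_pos: [0.5247, -0.0081, 0.1363]
tool_rot: [3.134, 0.014, 1.808]
wrist_force: [-0.9, -0.7, -0.8]
opening: 0.374
```

```bash
python3 - <<'E'
from h import *
st();go(.5241,-.0078,.112,1.81)
E
```

```text
t 49.5 pos [ 0.5247 -0.0081  0.1363] rot [3.134 0.014 1.808] F [-0.9 -0.7 -0.8] M [-0.07  0.02  0.03] open 35.6 j [-0.14  0.45  1.9  -0.02  0.79 -0.36]
row [0.8, -0.7, 24.3] -0.002 rows 1
```

Emit:
play_rows --pt "30 0.6 -0.6 6 0" --pt "30 0.7 -0.7 12 0" --pt "30 0.7 -0.7 18 0" --pt "30 0.7 -0.7 24 0" --pt "30 0.7 -0.7 26 0" --pt "30 0.7 -0.7 26 0"

```text
time: 50.25
tool_pos: [0.5241, -0.0079, 0.1101]
tool_rot: [3.135, 0.014, 1.808]
wrist_force: [-0.3, -0.9, -0.3]
opening: 0.374
```

```bash
python3 - <<'E'
from h import *
st();go(.5241,-.0078,.0855,1.81)
E
```

```text
t 50.25 pos [ 0.5241 -0.0079  0.1101] rot [3.135 0.014 1.808] F [-0.3 -0.9 -0.3] M [-0.1   0.05 -0.04] open 35.6 j [-0.14  0.49  1.92 -0.02  0.72 -0.36]
row [0.4, -0.2, 24.6] -0.002 rows 1
```

Emit:
play_rows --pt "30 0 0 8 0" --pt "30 0.2 0 16 0" --pt "30 0.3 0 21 0" --pt "30 0.3 0 24 0" --pt "30 0.3 0 25.3 0" --pt "30 0.3 0 25.3 0" --pt "30 0.3 0 25.3 0"

```text
time: 51.12
tool_pos: [0.5244, -0.0079, 0.085]
tool_rot: [3.134, 0.014, 1.808]
wrist_force: [0.5, -0.3, -0.4]
opening: 0.375
```

```bash
python3 - <<'E'
from h import *
st()
E
```

```text
t 51.12 pos [ 0.5244 -0.0079  0.085 ] rot [3.134 0.014 1.808] F [ 0.5 -0.3 -0.4] M [-0.07  0.05 -0.02] open 35.6 j [-0.14  0.52  1.94 -0.02  0.66 -0.36]
```

Emit:
play_rows --pt "52 0 0 0 0" --pt "52 0 0 0 0" --pt "52 0 0 0 0" --pt "52 0 0 0 0" --pt "52 0 0 -40 0" --pt "52 0 0 -100 0" --pt "52 0 0 -160 0" --pt "52 -60 0 -160 0" --pt "52 -120 0 -160 0" --pt "52 -120 0 -160 0"

```text
time: 52.38
tool_pos: [0.5513, -0.1257, 0.2465]
tool_rot: [3.134, 0.015, 1.804]
wrist_force: [-0.4, -0.0, -1.0]
opening: 0.55
```

```bash
python3 - <<'E'
from h import *
st(); s=cap('side','s25'); c=cap('wrist','w25'); H=holes(c,o=np.array([.5475,.034]))
capfind(c,(18,120,60),(33,255,255),(150,0,640,240),.136)
capfind(c,(0,120,60),(8,255,255),(150,0,640,240),.144)
u,v=309,187
print('shaker base pred (hidden)/top side',proj(s,[.5241,-.008,.126]),proj(s,[.5241,-.008,.08]))
g=cv2.cvtColor(s['img'],cv2.COLOR_RGB2GRAY)[160:225,280:350]
for r in g[::2]: print(''.join('@%#*+=-:. '[min(9,int(x)//26)] for x in r))
hs=cv2.cvtColor(s['img'],cv2.COLOR_RGB2HSV); blob(s,(18,120,60),(33,255,255),(290,140,380,215),'yelS'); blob(s,(0,150,80),(8,255,255),(330,190,380,240),'pipe'); blob(load('s4'),(0,150,80),(8,255,255),(330,190,380,240),'pipe s4')
d=cv2.absdiff(load('s22')['img'],s['img']).max(2); print('changed well wall px',(d[210:235,272:310]>25).sum(),'beaker',(d[225:262,328:362]>25).sum())
E
```

```text
t 52.38 pos [ 0.5513 -0.1257  0.2465] rot [3.134 0.015 1.804] F [-0.4 -0.  -1. ] M [-0.01  0.07 -0.07] open 52.3 j [-0.34  0.37  1.67 -0.01  1.08 -0.57]
hole 1 [0.5708 0.0758] R 0.0254 42 in well [0.0324 0.0289]
hole 2 [0.5898 0.0093] R 0.0282 53 in well [ 0.0344 -0.0402]
hole 3 [0.5068 0.0622] R 0.0265 48 in well [-0.033   0.0315]
hole 4 [ 0.5242 -0.0089] R 0.0257 105 in well [-0.0336 -0.0417]
cap [398.5  63. ] [ 372   35   56   57 2119] [0.5857 0.0068 0.136 ]
circle 399.2 63.6 29.6 [0.5864 0.0065 0.136 ] R 0.0253
cap [601.6 211.4] [ 556  181   84   59 3055] [ 0.8082 -0.0737  0.144 ]
circle 598.3 215.0 44.5 [ 0.8067 -0.0777  0.144 ] R 0.0423
shaker base pred (hidden)/top side [316.64432405 184.24282243] [316.70494154 198.73469588]
%%%%%%%%%%%%%%%%%%##########**#########%%%%########%%%%%%%%%##%@@%++++
*%%%%%%%%%%%%%%%%%%%###*############%%%#%#%%%%%#%#= -%%%%%%#++*+**+++=
 :*%%%%%%%%%%%%%%%%%###############%%%%%#%%%%%%%%#=    =%%%%%#=*++=+++
   :+%%%%%%%%%%%%%%%%%%############%%%%%%%%%%%%%%#:       -=%%%##*++%%
     .-*%%%%%%##*********####%%%%%%%%%%%%%%%%%%%%+.    .      =#%*+++ 
   
[... 1445 characters left out ...]
..::......:--++===========================
******+++++++++****+*+++++*++=-...:-==+====================#*****+====
*********+**+++*+**+****+*++++++==+========================#####****+=
#***********++*+***+*+*****+++++==+========================########***
=*##**+*****+*++*+******+*++++++===========================######%#%##
  .=+*#*****++*+++**********++++========================---##%%###%###
     .-=*##**+++*+++++*****+*+++===================-:::-===*%##%#%%###
        .:=*##**+**+++++****++++=================-::=---=====*##%#%###
yelS [333.1 177.2] [326 171  15  13 163] 
pipe [345.2 220. ] [339 211  14  19 209] 
pipe s4 [345.2 220. ] [339 211  14  19 208] 
changed well wall px 0 beaker 0
```

```bash
python3 -c "
from rig import manip; print(manip.sign_off())"
```

```text
the job is handed in; nothing more can be done
None
```

I handed the job in at about 52 s of the 210 s allowed. There is no verdict, and my last checks showed nothing out of place.

- **Standpipe:** I worked it free with seven to-and-fro twists at about 9 N of pull and stood it in the beaker. It looked the same in the last side view as when I placed it. No movement of the well showed in the side views.
- **Rack:** I let its back edge ride on the rear rim so it tilted yellow edge down, slid that edge under the lip, levelled it onto the ledges and let go.
- **Seasonings:** I put the yellow jar in hole 2, the red jar in hole 3 and the shaker in hole 4. No green jar appeared in the first views, so hole 1 stays empty. In the last side view the yellow cap and the shaker's top were within about 2 px of where they should be if standing on the well floor. The red cap fits too, but I read it only roughly there because the colour mask merged it with the meat behind.

Some readings disagreed:
- **Rack shifted:** After I let the rack go, it moved about 4 to 6 mm inside the well, probably the announced knock. I re-measured the holes and used the new positions. By estimate its yellow edge is still well under the lip.
- **Wrist camera:** Its readings differed by 2 to 3 mm between views, so jar centring is known only to about that. Each jar did drop into its hole without resistance.
- **Shaker grip:** The gripper closed to 35 mm on the shaker instead of 44 mm, so I held it near its dome. It stayed upright and let go cleanly.

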